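# Reset the keyed humidity dial of a lacquer drying cupboard

### The job

Take the T-handled key from its wooden rest, push it fully home in the lock of the control box and turn it a quarter turn clockwise to its stop, which frees the dial on top. Let go of the key and turn the dial clockwise, click by click, onto the fifth mark (the long one) without running on past it. Then turn the key back to its stop, draw it out and lay it back in its rest as it was, leaving the bowls, brush and jar alone.

Things in the scene. Friction and masses are not known exactly. Their poses are not given: they have to be found in the camera images.
- key_grip (a point): Loose steel T-handled key, 113 mm long, 0.21 to 0.31 kg, balancing near this point: the middle of its square shank (10 x 10 mm, from 22 mm behind to 26 mm ahead). x runs along the key's axis towards the blade tip, y along the crossbar and the flat of the blade. A round neck, 9 mm thick, follows from 26 to 46 mm ahead, then the blade. It starts lying level in the rest
- key_tip (a point): Tip of the key's blade, on the key's axis, 79 mm ahead of key_grip; same axes. The blade is 35 mm long, 30 mm wide (y), 8 mm thick (z), round-edged
- key_bar (a point): Middle of the key's crossbar handle, on the key's axis 28 mm behind key_grip; same axes. The bar lies along y, 12 x 12 mm thick, and ends in smooth steel balls, 18 mm across, centred 40 mm to either side. A ball held lightly (20 N) swivels between the pads as the key turns, but creeps and lags by up to 0.6 rad, so lead it on past upright until the lock is at its stop; pushing works too
- lock_mouth (a point): Middle of the keyway mouth (33 mm wide along y, 10.2 mm high) in the upright front face of the control box, 60 mm above the table. x points level into the lock, y to the left of one who faces it, z up. With the key fully home its tip is 45 to 46 mm inside, key_grip 33 to 34 mm and key_bar 61 to 62 mm out from the face; let go, it stays there and droops by up to 5 degrees
- box: Fixed dark steel control box with an aluminium top, 200 mm wide (y), 180 mm deep (x), 95 mm high. Origin at the foot of the middle of its front face; x points from the front to the back
- lock (a joint): Lock barrel: 0 with the keyway level, the only position where the key goes in or out; grows to its stop at 1.571 clockwise as seen facing the lock (the crossbar's +y (left) end goes up). Takes about 0.05 N m and stays where left. The key has up to 0.15 rad of play in it. The dial is blocked below about 0.8, and must stand on a click for the lock to return to 0
- dial (a joint): Angle of the dial about its upright axis, growing clockwise from above. It clicks at 7 marks 20 degrees (0.349 rad) apart: first 0, fifth (long) 1.396, seventh 2.094. Starts on the first, second or third mark. A click takes about 0.1 N m; let go near a mark, it settles onto it
- dial_grip (a point): A point on the dial's axis to grip its upright bar, 105 mm behind the lock's face and 126 mm above the table. The bar is 64 mm long, 14 mm wide and rises from 22 mm below to 14 mm above this point, black with a white pointer line on one half, on a black disc 68 mm across. The bar turns with the dial
- rest_key (a point): Where key_grip lies, 45 mm above the table, when the key is in its fixed wooden rest (base 140 x 70 mm). x is the way the blade points, z up. The crossbar lies on a block 28 mm behind (the lip behind it is 45 mm high), the blade on a block 60 mm ahead between cheeks 42 mm apart and 49 mm high. Nothing stands beside the shank
- dial_pointer (a point): Pointer end of the dial's bar, on its top, 32 mm out from the dial's axis; the line from dial_grip to here is the direction of the bar
- bowl_big: White china bowl, 110 mm across, 50 mm high; bystander. Origin under its centre
- bowl_small: White china bowl, 84 mm across, 42 mm high; bystander. Origin under its centre
- brush: Flat brush with wooden handle, 180 mm long, lying along its x; bystander. Origin under its centre
- jar: Closed amber glass jar, 60 mm across, 75 mm high; bystander. Origin under its centre
There are look-alikes about, which are no part of the job. There is more than one size of the part that bears key_grip; the job needs the middle-sized. Of the things shaped like the part that bears rest_key, the wooden one is meant.

How it is judged:
By the outcome, as a careful person would: the job done as asked, in the order asked, and still so for the second after the job is handed in, with the robot touching nothing.
It also fails if it takes over 72 s, if anything falls off the work surface, if the arm or the gripper's body presses on something with over 40 N, if the wrist force passes 120 N, or if a joint passes its speed limit or range.

### The arm

A 6-joint arm with a two-finger parallel gripper is mounted at the origin on the work surface. World frame = base frame: x ahead of the robot, y to its left, z up, the work surface at z = 0. Lengths are in m, angles in rad, forces in N, time in s.
With the tool pointing down it reaches from about 0.35 to 0.85 m from the base axis. Payload 8.1 kg.
Tool frame: the origin (TCP) lies on the centre line of the jaws, within the pads' length; the fingertips stand 8 mm ahead of it and the grasp point (between the pads) lies 11 mm behind it; z points along the fingers, y is the line along which they close (so a half turn about z gives the same grasp; the last joint's range is limited). The gripper opens to 85 mm and grips with 20 to 120 N. Pads are 22 mm wide; open, the fingers measure 114 mm over their backs; the gripper's body (76 mm by 85 mm) begins 54 mm behind the grasp point. The pads swing forward as they close: fully open they stand 13 mm farther back than shut.
Start: joints at [1.226, 0.13, 1.488, -0, 1.523, -0.085], TCP at [0.154, 0.58, 0.239] pointing down, gripper open.
Joint ranges: [-2.96, 2.96], [-0.89, 2.26], [0.02, 2.5], [-1.34, 4.48], [0, 2.73], [-2.66, 2.66]. Speed limits (rad/s): [2.39, 2.39, 2.79, 3.14, 3.14, 3.14].

### API

Orientations are given as a rotation vector (axis times angle).
In Python, from bench import telemetry, capture, job gives the robot as it stands.
- The arm moves only by the tool carry_out, never from a script. Its argument "targets" is a list of rows, each a list of 4 numbers: the shift along the tool's x, y, z each as a share of 25 cm, from -1 to 1, then the turn about the tool's z as a share of 180 degrees, from -1 to 1. In form: [[x, y, z, spin], ...]. A call has 1 to 20 rows; each row is the pose to reach, as a shift and turn from the pose commanded when the call began, along the tool's axes at that moment, turning the shorter way round; what a row does not reach only later rows make up. A row lasts 1/10 s, in which the tool goes at most 50 mm and 8.59 degrees, less where a joint would pass 70% of its speed; a pose out of reach is approached as far as the arm can. A call with a number of a shift or a turn outside -1 to 1 is refused whole. A call with a gripper value outside its range is refused whole. "hand" is the opening, from -1 (shut) to 1 (fully open), set as the call begins (left out, the last holds). The fingers move at their own pace and stop on an object; the grip force is fixed at half the most. Time passes only in rows, so rows that repeat a pose let the fingers close. It gives the time, the measured TCP pose, the force, the opening and the grip force at its end, in the units of the state.
- telemetry.read_state(): the state, without advancing time (a new reading comes with each control period).
- capture(name): name is "scene" or "side" or "wrist"; returns a dict with "image" (384x512x3 uint8, blue, green, red), "K" (3x3 intrinsics, pixels), "k1" (the pictures are not rectified: a ray, as slopes to the right and down, at radius r is drawn at 1 + k1 r^2 times it, then the intrinsics apply), "rvec" (rotation vector, rad) and "tvec" (3), from world to camera coordinates, as OpenCV has them. Camera axes: x right, y down, z forward; pixel columns grow to the right and rows downward; lengths in m; the calibration is good to about 2 mm. A picture is of the moment at which its call begins. There is no depth.
- job.close_job(): hands the job in; it is judged then, once.
The state is a dict: "time": time; "qpos": joint angles; "qvel": joint speeds; "joint_torque": joint torques, N m; "eef_pos": TCP position; "ee_rot": TCP orientation; "force": force on the tool from outside, world axes, zero at the start; "torque": the same for the moment, N m; "opening": opening from 0.0 (shut) to 1.0 (fully open); "gripper_force": force on a finger pad.
Only numpy, scipy, OpenCV 4.12 (cv2) and the standard library are available. Lean on these libraries where they do the work, as an engineer would, in place of code of your own. Each camera call takes 0.05 s, during which the arm holds its last target. There are 200 camera calls.

## Working session

There is one attempt and no reset: what is moved stays moved. The work goes in short steps, Python scripts to look and compute and a tool call to move; the robot and the scene stay as the last step left them, time stands still between calls to the robot, and variables do not carry over. Pictures are saved under pics/ and viewed, at most 10 in all, crops included, and the job is handed in when it is done.

Besides the shell and the picture viewer there is one more tool, called after ">>>" in YAML: its name, and indented under it one key for each argument. carry_out: Moves the arm, as the interface text tells. Shift numbers are shares of 25 cm and turn numbers shares of 180 degrees, none past 1 either way. Its arguments: {"type":"object","properties":{"targets":{"type":"array"},"hand":{"type":"number"}},"required":["targets"]}

```bash
ls; mkdir -p pics; cat > h.py <<'E'
import numpy as np, cv2
from bench import telemetry, capture, job
from scipy.spatial.transform import Rotation as R
def grab(n,save=None):
    c=capture(n)
    if save: cv2.imwrite('pics/'+save,c['image'])
    np.savez('pics/'+(save or n)+'.npz',**{k:np.asarray(v) for k,v in c.items()})
    return c
def load(f): return dict(np.load('pics/'+f+'.npz'))
def ray(c,uv):
    K=np.array(c['K']);k=float(c['k1'])
    p=np.array([(uv[0]-K[0,2])/K[0,0],(uv[1]-K[1,2])/K[1,1]])
    q=p.copy()
    for _ in range(30): q=p/(1+k*(q@q))
    Rm=cv2.Rodrigues(np.array(c['rvec'],float))[0];t=np.array(c['tvec'],float).ravel()
    return -Rm.T@t, Rm.T@np.array([q[0],q[1],1])
def onz(c,uv,z):
    o,d=ray(c,uv); return o+d*(z-o[2])/d[2]
def tri(c1,u1,c2,u2):
    o1,d1=ray(c1,u1);o2,d2=ray(c2,u2)
    s=np.linalg.lstsq(np.c_[d1,-d2],o2-o1,rcond=None)[0]
    a=o1+d1*s[0];b=o2+d2*s[1]
    return (a+b)/2,np.linalg.norm(a-b)
def proj(c,P):
    Rm=cv2.Rodrigues(np.array(c['rvec'],float))[0];t=np.array(c['tvec'],float).ravel()
    p=Rm@np.array(P)+t;q=p[:2]/p[2];q=q*(1+float(c['k1'])*(q@q));K=np.array(c['K'])
    return np.array([K[0,0]*q[0]+K[0,2],K[1,1]*q[1]+K[1,2]])
def st():
    s=telemetry.read_state();print({k:np.round(v,4).tolist() for k,v in s.items()});return s
E
python3 - <<'E'
from h import *
ims=[]
for n in('scene','side'):
    c=grab(n,n+'0.png');ims.append(c['image']);o,_=ray(c,(256,192));print(n,o,ray(c,(256,192))[1],c['K'][0],c['k1'])
s=st();print(R.from_rotvec(s['ee_rot']).as_matrix().round(3))
for n,i in zip('ab',ims): cv2.imwrite('pics/%s.png'%n,cv2.resize(i,(800,600),interpolation=cv2.INTER_CUBIC))
E
```

```text
pics
scene [ 1.64599519 -1.08783539  1.12284236] [-0.61692698  0.5472619  -0.56577323] [498.83904508   0.         261.53199624] -0.18612515540336114
side [ 0.11450178 -0.79358636  0.73571579] [ 0.39660672  0.67163257 -0.62589911] [373.04043764   0.         260.23534993] -0.0580869337424333
{'time': 0.1, 'qpos': [1.2256, 0.1311, 1.4892, -0.0, 1.523, -0.0854], 'qvel': [-0.0017, -0.0031, -0.0013, 0.0007, -0.0026, -0.0014], 'joint_torque': [0.0002, -57.0939, -50.195, -0.0002, 0.0078, -0.0001], 'eef_pos': [0.1539, 0.5794, 0.2384], 'ee_rot': [-0.4069, -3.1148, 0.0026], 'force': [-1.0209, 0.8979, 0.9955], 'torque': [-0.0294, -0.0166, -0.0105], 'gripper_force': 0.0, 'opening': 1.0036}
[[-0.966  0.257 -0.001]
 [ 0.257  0.966 -0.002]
 [ 0.    -0.002 -1.   ]]
```

View pics/a.png

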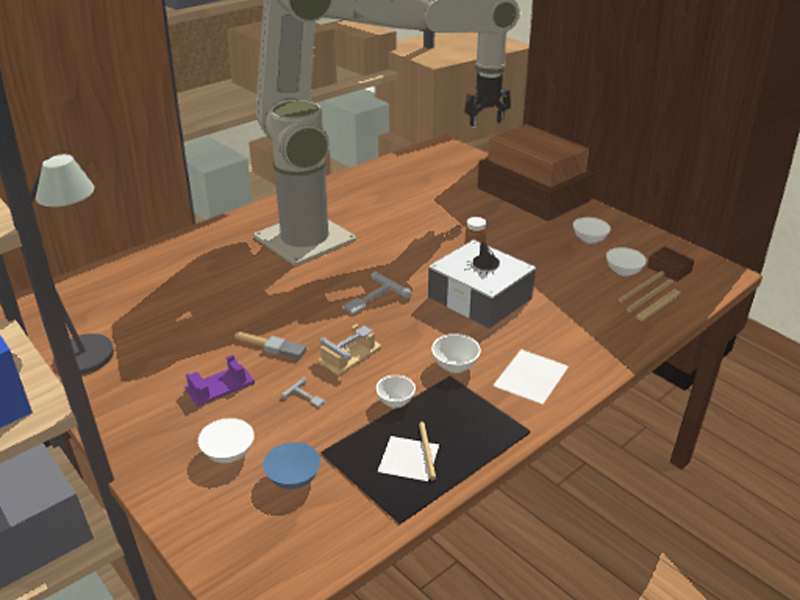

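View pics/b.png

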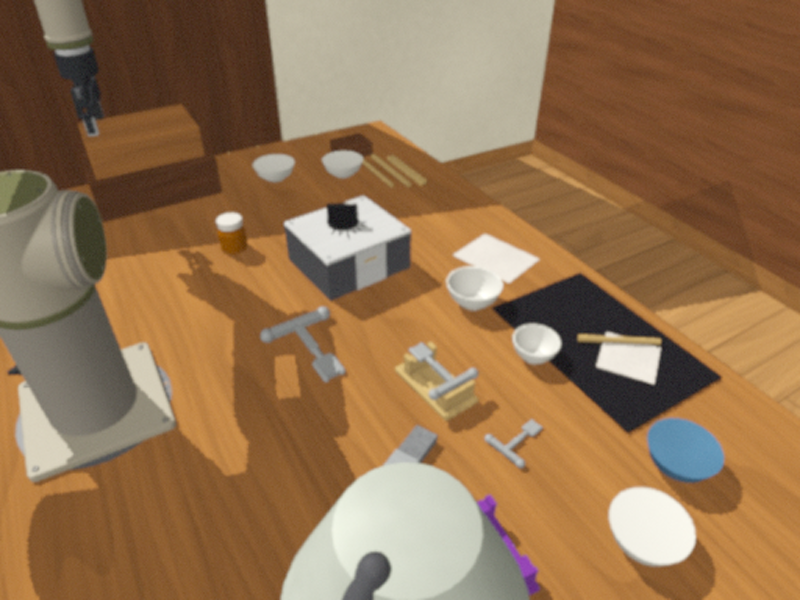

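The scene shows the wooden rest with the key at about (348,348) in the enlarged scene view and (437,375) in the side view. The box is at (480,280) and (348,240), with the lock plate facing the side camera. Next I'll enlarge these areas.

```bash
python3 - <<'E'
from h import *
a=load('scene0.png')['image'];b=load('side0.png')['image']
def crop(i,x,y,w,h,t):
    c=cv2.resize(i[y:y+h,x:x+w],(400,300),interpolation=cv2.INTER_CUBIC);return c
# scale 5 / 4
t=[crop(a,195,195,80,60,0),crop(b,240,210,80,60,0),crop(a,265,130,100,75,0),crop(b,175,115,100,75,0)]
cv2.imwrite('pics/c.png',np.vstack([np.hstack(t[:2]),np.hstack(t[2:])]))
E
```

```text
(no output)
```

View pics/c.png

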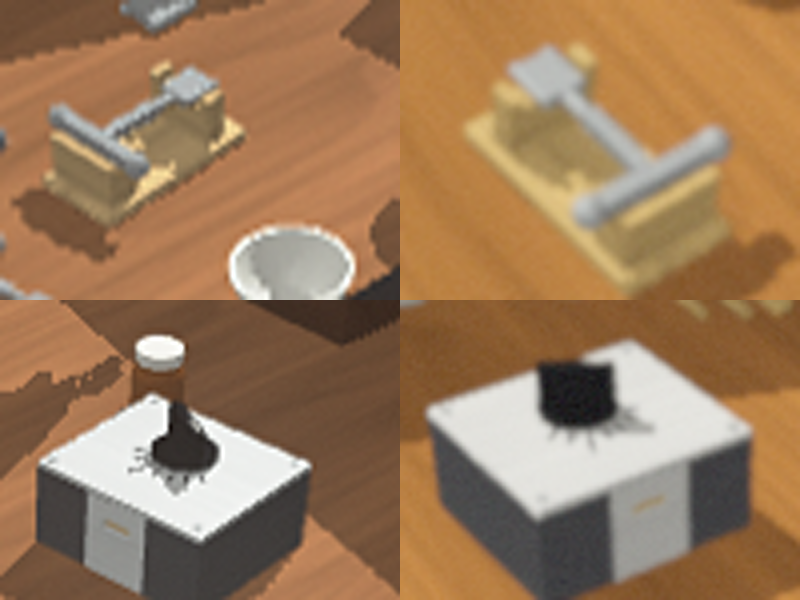

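Key, rest and box are clear. In original pixels, the key balls are near (206,217) and (223,228) in scene, and (278,252) and (303,238) in side. The keyway is at (294,187) in scene and (237,166) in side. Now I'll triangulate.

```bash
python3 - <<'E'
from h import *
a=load('scene0.png');b=load('side0.png')
S=lambda u,v:(195+u/5,195+v/5); T=lambda u,v:(240+(u-400)/5,210+v/5)
B=lambda u,v:(265+u/4,130+(v-300)/4); D=lambda u,v:(175+(u-400)/4,115+(v-300)/4)
for n,z,p,q in [('b1 .045',.045,S(57,112),T(588,212)),('b2',.045,S(140,165),T(716,142)),('b1x',.045,S(57,112),T(716,142)),('lock .060',.06,B(116,527),D(648,504))]:
    P,e=tri(a,p,b,q);print(n,P.round(4),round(e,4),onz(a,p,z).round(4),onz(b,q,z).round(4))
print('tip',onz(b,T(527,56),.049).round(4),'bladec scene',onz(a,S(190,82),.049).round(4),'bladec side',onz(b,T(546,73),.049).round(4))
print('box scene');
for p in [(152,395),(38,463),(203,541),(310,463)]: print(onz(a,B(*p),.095).round(4))
print('box side')
for p in [(428,410),(632,340),(750,428),(540,515)]: print(onz(b,D(*p),.095).round(4))
print('dial disc scene',onz(a,B(186,452),.1).round(4))
E
```

```text
b1 .045 [ 0.4771 -0.2862  0.0476] 0.0005 [ 0.4741 -0.2839  0.045 ] [ 0.4784 -0.2846  0.045 ]
b2 [ 0.5611 -0.2776  0.0456] 0.0004 [ 0.5605 -0.2769  0.045 ] [ 0.5614 -0.2774  0.045 ]
b1x [ 0.5276 -0.3185  0.0957] 0.0052 [ 0.4741 -0.2839  0.045 ] [ 0.5614 -0.2774  0.045 ]
lock .060 [0.5563 0.0737 0.0604] 0.001 [0.5563 0.0734 0.06  ] [0.5567 0.075  0.06  ]
tip [ 0.5085 -0.1773  0.049 ] bladec scene [ 0.5131 -0.1932  0.049 ] bladec side [ 0.5104 -0.1936  0.049 ]
box scene
[0.4439 0.2362 0.095 ]
[0.4631 0.0571 0.095 ]
[0.6613 0.0792 0.095 ]
[0.6379 0.2587 0.095 ]
box side
[0.4405 0.239  0.095 ]
[0.6407 0.2615 0.095 ]
[0.6559 0.0843 0.095 ]
[0.4575 0.0571 0.095 ]
dial disc scene [0.5492 0.1749 0.1   ]
```

>>> carry_out:
  targets:
    - [-0.75,-0.95,0,0]
    - [-0.75,-0.95,0,0]
    - [-0.75,-0.95,0,0]
    - [-0.75,-0.95,0,0]
    - [-0.75,-0.95,0,0]
    - [-0.75,-0.95,0,0]
    - [-0.75,-0.95,0,0]
    - [-0.75,-0.95,0,0]

```text
time: 0.9
eef_pos: [0.2749, 0.3013, 0.2393]
ee_rot: [0.412, 3.114, 0.001]
force: [0.1, -0.0, -0.1]
opening: 1.001
gripper_force: 0.0
```

>>> carry_out:
  targets:
    - [-0.75,-0.95,0,0]
    - [-0.75,-0.95,0,0]
    - [-0.75,-0.95,0,0]
    - [-0.75,-0.95,0,0]
    - [-0.75,-0.95,0,0]
    - [-0.75,-0.95,0,0]
    - [-0.75,-0.95,0,0]
    - [-0.75,-0.95,0,0]

```text
time: 1.7
eef_pos: [0.3949, 0.0245, 0.2389]
ee_rot: [-0.41, -3.113, -0.001]
force: [0.0, 0.5, -0.4]
opening: 1.001
gripper_force: 0.0
```

>>> carry_out:
  targets:
    - [-0.64,-0.8,0,0.385]
    - [-0.64,-0.8,0,0.385]
    - [-0.64,-0.8,0,0.385]
    - [-0.64,-0.8,0,0.385]
    - [-0.64,-0.8,0,0.385]
    - [-0.64,-0.8,0,0.385]
    - [-0.64,-0.8,0,0.385]
    - [-0.64,-0.8,0,0.385]
    - [-0.64,-0.8,0,0.385]
    - [-0.64,-0.8,0,0.385]
    - [-0.64,-0.8,0,0.385]

```text
time: 2.8
eef_pos: [0.4983, -0.2085, 0.2393]
ee_rot: [-2.099, -2.337, -0.0]
force: [0.7, 0.7, 0.8]
opening: 0.997
gripper_force: 0.0
```

```bash
python3 - <<'E'
from h import *
c=grab('wrist','w1.png');print(ray(c,(256,192)),c['K'][0])
s=st();print(R.from_rotvec(s['ee_rot']).as_matrix().round(3))
E
```

```text
(array([ 0.49138951, -0.14171299,  0.37399466]), array([ 0.02858503, -0.26688716, -0.96330384])) [321.22722919   0.         256.11323923]
{'time': 2.85, 'qpos': [-0.4921, -0.0316, 1.6555, 0.0001, 1.5176, -0.5979], 'qvel': [-0.0124, -0.0019, -0.0004, -0.0007, 0.0002, 0.01], 'joint_torque': [0.2307, -48.2758, -50.0077, 0.022, 0.002, -0.0348], 'eef_pos': [0.4981, -0.2089, 0.2393], 'ee_rot': [2.1008, 2.3358, 0.0002], 'force': [-1.0419, -0.6453, 0.1751], 'torque': [0.0299, -0.0369, -0.0106], 'gripper_force': 0.0, 'opening': 0.9998}
[[-0.106  0.994  0.   ]
 [ 0.994  0.106  0.   ]
 [ 0.     0.    -1.   ]]
```

View pics/w1.png

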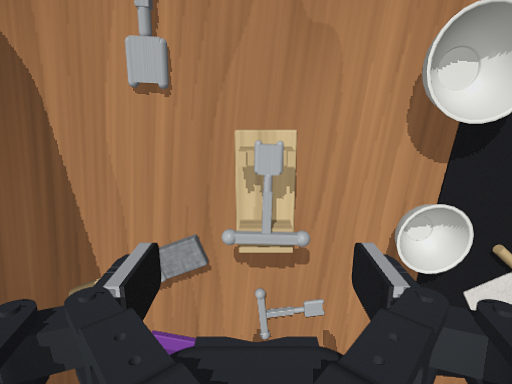

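The wrist picture shows the key lying in the wooden rest. Its balls are at (228,237) and (302,239) and its blade tip at (269,143).

```bash
python3 - <<'E'
from h import *
c=load('w1.png');im=c['image']
hsv=cv2.cvtColor(im,cv2.COLOR_BGR2HSV)
m=((hsv[...,1]<50)&(hsv[...,2]>90)).astype(np.uint8);m[:, :215]=0;m[:,312:]=0;m[:130]=0;m[252:]=0
n,l,s,ce=cv2.connectedComponentsWithStats(m);k=1+np.argmax(s[1:,4]);m=(l==k);print(s[k])
def top(y0,y1):
    ys,xs=np.where(m[y0:y1]);return xs.mean(),ys.mean()+y0
ys,xs=np.where(m)
y0=s[k][1];tip=(np.where(m[y0+2])[0].mean(),y0)
row=m[228:248];xx=np.where(row.any(0))[0];L,Rr=xx.min(),xx.max()
yl=np.where(m[:,L:L+12])[0];yl=yl[yl>220].mean();yr=np.where(m[:,Rr-11:Rr+1])[0];yr=yr[yr>220].mean()
# ball edges at z=.045
A=onz(c,(L-.5,yl),.045);B=onz(c,(Rr+.5,yr),.045);mid=(A+B)/2
print('bar ends',L,yl,Rr,yr,A,B,np.linalg.norm(A-B),'mid',mid)
pts=[]
for y in (150,155,160,165,185,195,205,215,220):
    x=np.where(m[y])[0];P=onz(c,(x.mean(),y),.049);pts.append(P);print(y,x.min(),x.max(),P.round(4))
T=onz(c,tip,.047);print('tip',tip,T,np.linalg.norm(T-mid))
d=(B-A)[:2];print('bar ang',np.degrees(np.arctan2(d[1],d[0])))
p=np.array(pts)[:,:2];f=np.polyfit(p[:,1],p[:,0],1);print('axis ang',90-np.degrees(np.arctan(f[0])),'x at bar',np.polyval(f,mid[1]),'at tip',np.polyval(f,T[1]))
E
```

```text
[ 222  140   88  107 2631]
bar ends 222 236.52121212121213 309 238.25 [ 0.4687615  -0.28776304  0.045     ] [ 0.5657377  -0.27927777  0.045     ] 0.09734671200810652 mid [ 0.5172496 -0.2835204  0.045    ]
150 254 283 [ 0.5089 -0.1865  0.049 ]
155 254 282 [ 0.509  -0.1916  0.049 ]
160 254 282 [ 0.5096 -0.1967  0.049 ]
165 254 282 [ 0.5102 -0.2018  0.049 ]
185 263 271 [ 0.5116 -0.223   0.049 ]
195 262 271 [ 0.5124 -0.2338  0.049 ]
205 262 271 [ 0.5137 -0.2448  0.049 ]
215 262 271 [ 0.515 -0.256  0.049]
220 262 271 [ 0.5156 -0.2616  0.049 ]
tip (np.float64(267.9230769230769), np.int32(140)) [ 0.50718183 -0.17677097  0.047     ] 0.10724178718592267
bar ang 5.000557997622863
axis ang 95.09878630545785 x at bar 0.5172705668343376 at tip 0.5077457132551841
```

>>> carry_out:
  targets:
    - [-0.193,0.047,0.3,0.006]
    - [-0.193,0.047,0.3,0.006]
    - [-0.193,0.047,0.55,0.006]
    - [-0.193,0.047,0.7,0.006]
    - [-0.193,0.047,0.76,0.006]
    - [-0.193,0.047,0.8,0.006]
    - [-0.193,0.047,0.82,0.006]
    - [-0.193,0.047,0.82,0.006]
    - [-0.193,0.047,0.82,0.006]

```text
time: 3.75
eef_pos: [0.516, -0.2576, 0.0368]
ee_rot: [2.125, 2.309, 0.001]
force: [0.6, -1.2, -0.0]
opening: 0.998
gripper_force: 0.0
```

>>> carry_out:
  targets:
    - [0,0,0,0]
    - [0,0,0,0]
    - [0,0,0,0]
    - [0,0,0,0]
    - [0,0,0,0]
    - [0,0,0,0]
    - [0,0,0,0]
    - [0,0,0,0]
  hand: -1

```text
time: 4.55
eef_pos: [0.5144, -0.2567, 0.0344]
ee_rot: [2.128, 2.311, 0.0]
force: [-1.1, 0.1, 2.2]
opening: 0.105
gripper_force: 59.0
```

```bash
python3 - <<'E'
from h import *
s=st()
E
```

```text
{'time': 4.55, 'qpos': [-0.5521, 0.2563, 1.7386, -0.0, 1.1465, -0.6348], 'qvel': [0.0006, -0.0001, -0.0001, -0.0015, -0.0004, 0.0013], 'joint_torque': [0.0019, -55.659, -42.9007, 0.018, -0.3171, -0.0087], 'eef_pos': [0.5144, -0.2567, 0.0344], 'ee_rot': [2.1277, 2.3113, 0.0], 'force': [-1.122, 0.0994, 2.1684], 'torque': [0.067, 0.1123, -0.0171], 'gripper_force': 59.0089, 'opening': 0.1048}
```

>>> carry_out:
  targets:
    - [0,0,-0.03,0]
    - [0,0,-0.1,0]
    - [0,0,-0.2,0]
    - [0,0,-0.3,0]
    - [0.1,0.04,-0.3,0]
    - [0.25,0.09,-0.3,0]
    - [0.4,0.15,-0.3,0]
    - [0.55,0.2,-0.3,0]
    - [0.7,0.25,-0.3,-0.007]
    - [0.8,0.296,-0.3,-0.007]
    - [0.82,0.296,-0.3,-0.007]
    - [0.82,0.296,-0.3,-0.007]
    - [0.82,0.296,-0.3,-0.007]
    - [0.82,0.296,-0.3,-0.007]

```text
time: 5.95
eef_pos: [0.5708, -0.0475, 0.1092]
ee_rot: [-2.104, -2.333, 0.001]
force: [-0.2, 0.8, -3.6]
opening: 0.098
gripper_force: 58.7
```

```bash
python3 - <<'E'
from h import *
s=st();c=grab('wrist','w2.png');a=grab('scene','s2.png');b=grab('side','d2.png')
M=R.from_rotvec(s['ee_rot']).as_matrix();print(M.round(3))
w=load('w1.png')
for n,p,z in [('big',(488,62),.05),('small',(434,238),.042)]: print(n,onz(w,p,z).round(3))
t=np.zeros((600,800,3),np.uint8);t[:384,:512]=c['image']
t[:300,512:]=cv2.resize(a['image'][150:220,262:329],(288,300),interpolation=cv2.INTER_CUBIC)  # scale 4.3
t[300:,512:]=cv2.resize(b['image'][120:190,200:267],(288,300),interpolation=cv2.INTER_CUBIC)
cv2.imwrite('pics/e.png',t)
E
```

```text
{'time': 5.95, 'qpos': [-0.1723, 0.157, 1.7026, -0.0004, 1.2823, -0.2755], 'qvel': [-0.0019, -0.0006, -0.0014, 0.0, 0.0, 0.0023], 'joint_torque': [0.5434, -56.5843, -48.1763, 0.0479, 0.0204, -0.0092], 'eef_pos': [0.5708, -0.0475, 0.1092], 'ee_rot': [-2.1038, -2.333, 0.0008], 'force': [-0.2215, 0.7801, -3.5644], 'torque': [0.0161, -0.02, -0.001], 'gripper_force': 58.7187, 'opening': 0.0975}
[[-0.103  0.995 -0.   ]
 [ 0.995  0.103 -0.   ]
 [-0.    -0.    -1.   ]]
big [ 0.702 -0.083  0.05 ]
small [ 0.703 -0.265  0.042]
```

View pics/e.png

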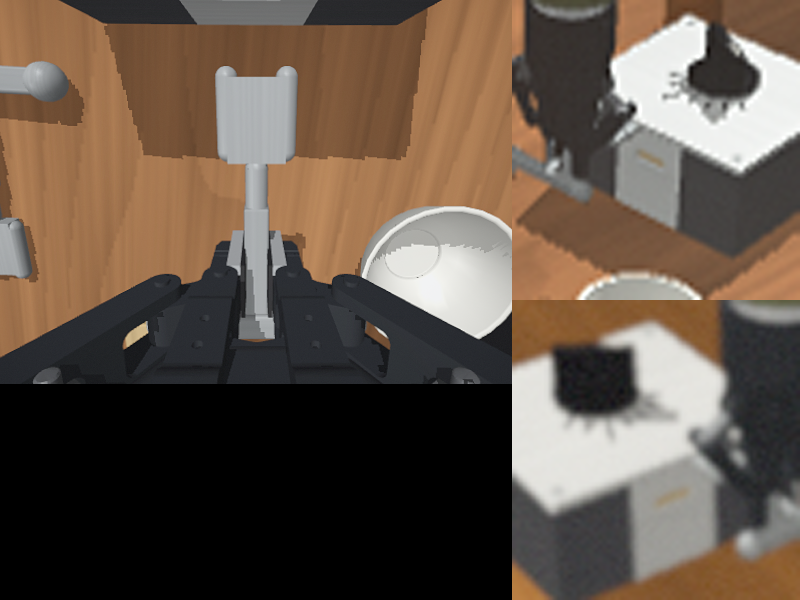

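The wrist view shows the blade tip at row 76, columns 216 to 297. The foot of the box's front face is at row 24, with the plate spanning columns 192 to 305. The amber keyway is visible in the scene and side crops.

```bash
python3 - <<'E'
from h import *
c=load('w2.png');im=c['image'];g=cv2.cvtColor(im,cv2.COLOR_BGR2GRAY).astype(int);hsv=cv2.cvtColor(im,cv2.COLOR_BGR2HSV)
sat=hsv[...,1].astype(int)
# foot edge: per column last non-wood row
E=[]
for x in list(range(125,385,4)):
    col=sat[:45,x]; r=np.where(col<90)[0]; 
    if len(r): E.append((x,r.max()+.5))
E=np.array(E);f=np.polyfit(E[:,0],E[:,1],1);res=E[:,1]-np.polyval(f,E[:,0]);E=E[abs(res)<1.5]
P=np.array([onz(c,p,0)for p in E]);f=np.polyfit(P[:,0],P[:,1],1);print('foot ang',np.degrees(np.arctan(f[0])),'y at .556',np.polyval(f,.556),len(E))
for y in (14,18,22):
    r=g[y];x=np.where(r[150:350]>r[150:350].max()*.75)[0]+150
    lo=np.where(sat[y,:256]>90)[0];hi=np.where(sat[y,256:]>90)[0]
    print(y,'plate',x.min(),x.max(),'box',lo.max()+1,hi.min()+255)
y=22;x=np.where(g[y][150:350]>g[y][150:350].max()*.75)[0]+150
print('plate mid foot',onz(c,((x.min()+x.max())/2,23.5),0.002).round(4),[onz(c,(q,23.5),0.002).round(4) for q in(x.min()-.5,x.max()+.5)])
m=(sat<50)&(g>110)
z=.1092+.011
for y in (85,100,120,145):
    x=np.where(m[y,190:320])[0]+190;print('blade',y,x.min(),x.max(),onz(c,(x.mean(),y),z+.004).round(4))
for y in (180,200,220):
    x=np.where(m[y,235:280])[0]+235;print('shank',y,x.min(),x.max(),onz(c,(x.mean(),y),z+.0045).round(4))
print('tip',onz(c,(256,75.5),z+.002).round(4))
a=load('s2.png');b=load('d2.png');uv=[]
for n,k,(x0,x1,y0,y1) in(('sc',a,(282,306,178,195)),('sd',b,(230,246,158,174))):
    i=k['image'][y0:y1,x0:x1].astype(float);w=np.clip(i[...,2]-i[...,0]-35,0,None);
    yy,xx=np.mgrid[y0:y1,x0:x1];u=((w*xx).sum()/w.sum(),(w*yy).sum()/w.sum());print(n,u,(w>0).sum(),onz(k,u,.06).round(4));uv.append(u)
print(tri(a,uv[0],b,uv[1]))
E
```

```text
foot ang 5.7273413880185435 y at .556 0.06988679014254777 65
14 plate 190 308 box 88 414
18 plate 194 306 box 95 408
22 plate 196 304 box 103 401
plate mid foot [0.5547 0.0699 0.002 ] [array([0.5179, 0.066 , 0.002 ]), array([0.5914, 0.0737, 0.002 ])]
blade 85 215 296 [0.5634 0.0252 0.1242]
blade 100 216 295 [0.5639 0.0201 0.1242]
blade 120 217 295 [0.5648 0.0132 0.1242]
blade 145 217 294 [0.5656 0.0042 0.1242]
shank 180 245 266 [ 0.5669 -0.009   0.1247]
shank 200 246 265 [ 0.5678 -0.0169  0.1247]
shank 220 244 268 [ 0.5688 -0.0251  0.1247]
tip [0.5632 0.0285 0.1222]
sc (np.float64(294.1), np.float64(186.66666666666666)) 5 [0.5561 0.0741 0.06  ]
sd (np.float64(236.84615384615384), np.float64(165.5)) 6 [0.5576 0.0777 0.06  ]
(array([0.5563792 , 0.07440705, 0.06117465]), np.float64(0.0022049341083131006))
```

>>> carry_out:
  targets:
    - [0,-0.011,0.1,0]
    - [0.03,-0.011,0.2,0]
    - [0.09,-0.011,0.23,0]
    - [0.132,-0.011,0.239,0]
    - [0.132,-0.011,0.239,0]
    - [0.132,-0.011,0.239,0]
    - [0.132,-0.011,0.239,0]
    - [0.132,-0.011,0.239,0]

```text
time: 6.9
eef_pos: [0.5658, -0.0142, 0.0506]
ee_rot: [2.101, 2.333, 0.001]
force: [-0.5, 0.1, -2.5]
opening: 0.103
gripper_force: 58.8
```

```bash
python3 - <<'E'
from h import *
s=st();c=grab('wrist','w3.png');a=grab('scene','s3.png');b=grab('side','d3.png')
t=np.zeros((600,800,3),np.uint8);t[300:,:400]=cv2.resize(c['image'],(400,300))
# scale 8
t[:300,:400]=cv2.resize(a['image'][165:205,270:323],(400,300),interpolation=cv2.INTER_CUBIC)
t[:300,400:]=cv2.resize(b['image'][150:190,215:268],(400,300),interpolation=cv2.INTER_CUBIC)
cv2.imwrite('pics/f.png',t)
E
```

```text
{'time': 6.9, 'qpos': [-0.1155, 0.2101, 1.7595, -0.0002, 1.1702, -0.2199], 'qvel': [-0.0009, 0.005, 0.0051, 0.0017, -0.0009, 0.0011], 'joint_torque': [0.1839, -56.9356, -45.7325, 0.0213, -0.0045, -0.0039], 'eef_pos': [0.5658, -0.0142, 0.0506], 'ee_rot': [2.1015, 2.3332, 0.0014], 'force': [-0.5485, 0.0737, -2.5108], 'torque': [-0.0099, -0.04, 0.0371], 'gripper_force': 58.7597, 'opening': 0.103}
```

View pics/f.png

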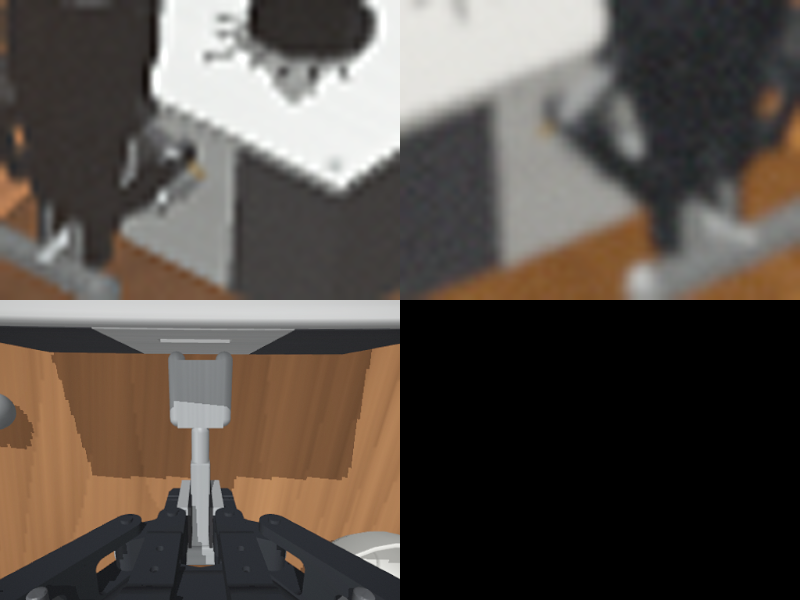

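The wrist view shows the keyway as a light line (columns 160 to 231 in the tile) above the blade (168 to 231), so the blade sits a few mm to the right. I'll measure this at full resolution.

```bash
python3 - <<'E'
from h import *
c=load('w3.png');im=c['image'];g=cv2.cvtColor(im,cv2.COLOR_BGR2GRAY).astype(int)
for y in range(46,60): 
    r=g[y,180:320];hi=np.where(r>np.median(r)+18)[0]+180
    print(y,int(np.median(r)),(hi.min(),hi.max(),len(hi)) if len(hi) else '')
b=im[...,2].astype(int)-im[...,0]
for y in (75,85,95,105):
    x=np.where(b[y,190:330]<35)[0]+190;print('blade',y,x.min(),x.max(),onz(c,((x.min()+x.max())/2,y),.0655).round(4))
# lateral/forward coordinates
ex=np.array([-.103,.995,0]);ey=np.array([.995,.103,0])
for n,p,z in[('slotL',(204.5,52),.06),('slotR',(296,52),.06)]:
    P=onz(c,p,z);print(n,P.round(4),P@ex,P@ey)
E
```

```text
46 115 
47 115 
48 117 
49 119 
50 146 (np.int64(206), np.int64(212), 7)
51 168 
52 167 
53 167 
54 141 (np.int64(289), np.int64(293), 5)
55 111 
56 114 
57 115 
58 116 
59 116 
blade 75 215 297 [0.558  0.0618 0.0655]
blade 85 215 297 [0.5584 0.0585 0.0655]
blade 95 216 296 [0.5587 0.0552 0.0655]
blade 105 216 296 [0.5591 0.0518 0.0655]
slotL [0.5388 0.068  0.06  ] 0.012153733110333877 0.5430902850429944
slotR [0.5715 0.0715 0.06  ] 0.012253710123454256 0.5759954236083764
```

```bash
python3 - <<'E'
from h import *
c=load('w3.png');g=cv2.cvtColor(c['image'],cv2.COLOR_BGR2GRAY).astype(int)
ex=np.array([-.103,.995,0]);ey=np.array([.995,.103,0])
for y in (51,52,53):
    x=np.where(g[y,150:350]>140)[0]+150;print(y,x.min(),x.max(),g[y,x.min()-2:x.min()+3],g[y,x.max()-2:x.max()+3])
    for z in(.055,.065):
        P=[onz(c,(q,y),z) for q in(x.min()-.5,x.max()+.5)];print(z,[round(float(p@ey),4) for p in P],np.linalg.norm(P[1]-P[0]).round(4),(P[0]+P[1])@ey/2,P[0]@ex)
b=c['image'][...,2].astype(int)-c['image'][...,0]
for z in (.0605,.0645):
  for y in (70,75,85,95,105):
    x=np.where(b[y,190:330]<35)[0]+190;P=[onz(c,(q,y),z) for q in(x.min()-.5,x.max()+.5)];print('blade',z,y,np.linalg.norm(P[1]-P[0]).round(4),(P[0]+P[1])@ey/2,P[0]@ex)
E
```

```text
51 205 293 [108 100 151 170 168] [169 170 164 132 133]
0.055 [0.5424, 0.5756] 0.0332 0.5589985224443886 0.013184780909734285
0.065 [0.5438, 0.5745] 0.0307 0.559190629747566 0.01178314941304492
52 205 293 [113 103 150 169 168] [167 169 162 130 127]
0.055 [0.5424, 0.5756] 0.0333 0.5589972244655806 0.012841364145534852
0.065 [0.5438, 0.5746] 0.0307 0.5591894314347032 0.011466102075132916
53 206 293 [110 138 161 166 166] [167 168 163 127 120]
0.055 [0.5427, 0.5757] 0.0329 0.559182813172854 0.012499328712997474
0.065 [0.5442, 0.5746] 0.0304 0.5593607696211914 0.011150330002647302
blade 0.0605 70 0.0287 0.5616227386943361 0.006088693858022104
blade 0.0605 75 0.0303 0.5616271881384033 0.004381054914402955
blade 0.0605 85 0.0305 0.5616356614379505 0.0009284941230976917
blade 0.0605 95 0.0301 0.5616441413926134 -0.0025818395126618464
blade 0.0605 105 0.0303 0.5616529098259699 -0.006154131927304604
blade 0.0645 70 0.0278 0.5616188152217552 0.005730880709674576
blade 0.0645 75 0.0293 0.5616231219787524 0.0040780032134662865
blade 0.0645 85 0.0296 0.5616313235521545 0.000736160924401998
blade 0.0645 95 0.0291 0.5616395315672525 -0.0026616015197086728
blade 0.0645 105 0.0293 0.5616480188099604 -0.006119335816587927
```

>>> carry_out:
  targets:
    - [0,-0.01,0,0]
    - [0,-0.01,0,0]
    - [0,-0.01,0,0]
    - [0,-0.01,0,0]

```text
time: 7.45
eef_pos: [0.5625, -0.0141, 0.0495]
ee_rot: [-2.102, -2.334, 0.0]
force: [0.1, -0.2, -2.9]
opening: 0.099
gripper_force: 58.8
```

```bash
cat > m.py <<'E'
from h import *
ex=np.array([-.103,.995,0]);ey=np.array([.995,.103,0])
c=grab('wrist','w4.png');g=cv2.cvtColor(c['image'],cv2.COLOR_BGR2GRAY).astype(int)
for y in (51,52,53):
    x=np.where(g[y,150:350]>140)[0]+150
    P=[onz(c,(q,y),.056) for q in(x.min()-.5,x.max()+.5)];print(x.min(),x.max(),np.linalg.norm(P[1]-P[0]).round(4),(P[0]+P[1])@ey/2)
b=c['image'][...,2].astype(int)-c['image'][...,0]
for y in (75,85,105):
    x=np.where(b[y,190:330]<35)[0]+190;P=[onz(c,(q,y),.061) for q in(x.min()-.5,x.max()+.5)];print('blade',y,x.min(),x.max(),(P[0]+P[1])@ey/2)
s=st();print(s['eef_pos']@ey,s['eef_pos']@ex)
E
python3 m.py
```

```text
214 298 0.0313 0.5583274566320323
214 302 0.0328 0.5590643723612135
214 302 0.0328 0.559065862517888
blade 75 215 297 0.5583526122533856
blade 85 215 297 0.5583615583356101
blade 105 216 296 0.5583799283454837
{'time': 7.5, 'qpos': [-0.1161, 0.205, 1.7677, 0.0, 1.169, -0.2207], 'qvel': [0.0013, -0.0004, -0.0003, 0.0, -0.0003, -0.0023], 'joint_torque': [-0.0196, -56.5523, -45.5729, 0.0113, 0.009, -0.0004], 'eef_pos': [0.5625, -0.0141, 0.0495], 'ee_rot': [-2.1023, -2.3345, 0.0], 'force': [-0.2609, -0.1849, -3.9033], 'torque': [-0.0404, 0.0629, 0.0079], 'gripper_force': 58.7843, 'opening': 0.1025}
0.5582226705928702 -0.0719163513446301
```

>>> carry_out:
  targets:
    - [0,0.003,0,0]
    - [0.02,0.003,0,0]
    - [0.035,0.003,0,0]
    - [0.05,0.003,0,0]
    - [0.065,0.003,0,0]
    - [0.08,0.003,0,0]
    - [0.08,0.003,0,0]

```text
time: 8.2
eef_pos: [0.5611, 0.0065, 0.0495]
ee_rot: [-2.101, -2.335, -0.0]
force: [0.1, -0.6, -2.4]
opening: 0.103
gripper_force: 58.8
```

>>> carry_out:
  targets:
    - [0.02,0,0,0]
    - [0.04,0,0,0]
    - [0.06,0,0,0]
    - [0.08,0,0,0]
    - [0.1,0,0,0]
    - [0.11,0,0,0]
    - [0.116,0,0,0]
    - [0.116,0,0,0]

```text
time: 9.0
eef_pos: [0.5581, 0.0349, 0.0495]
ee_rot: [2.102, 2.335, -0.0]
force: [-1.2, 0.1, -3.2]
opening: 0.105
gripper_force: 58.8
```

>>> carry_out:
  targets:
    - [0.004,0,0,0]
    - [0.008,0,0,0]
    - [0.008,0,0,0]

```text
time: 9.3
eef_pos: [0.558, 0.0362, 0.0496]
ee_rot: [2.102, 2.334, -0.001]
force: [0.2, -4.3, -3.3]
opening: 0.106
gripper_force: 58.8
```

>>> carry_out:
  targets:
    - [0.004,0,0,0]
    - [0.008,0,0,0]
    - [0.008,0,0,0]

```text
time: 9.6
eef_pos: [0.558, 0.0366, 0.0497]
ee_rot: [2.101, 2.332, -0.003]
force: [0.4, -12.7, -2.8]
opening: 0.104
gripper_force: 58.9
```

>>> carry_out:
  targets:
    - [0,0,0,0]
    - [0,0,0,0]
    - [0,0,0,0]
    - [0,0,0,0]
    - [0,0,-0.1,0]
    - [0,0,-0.25,0]
    - [0,0,-0.32,0]
    - [0,0,-0.32,0]
  hand: -0.3

```text
time: 10.4
eef_pos: [0.5603, 0.039, 0.1335]
ee_rot: [2.099, 2.331, 0.007]
force: [-0.3, -0.6, -0.3]
opening: 0.347
gripper_force: 0.0
```

>>> carry_out:
  targets:
    - [-0.116,0.18,0,0]
    - [-0.116,0.18,0,0]
    - [-0.116,0.18,0,0]
    - [-0.116,0.18,0.1,0]
    - [-0.116,0.18,0.1,0]
    - [-0.116,0.18,0.1,0]
  hand: -1

```text
time: 11.0
eef_pos: [0.6042, 0.0151, 0.104]
ee_rot: [-2.101, -2.334, 0.002]
force: [-0.3, 0.3, 1.0]
opening: -0.004
gripper_force: 0.0
```

```bash
python3 - <<'E'
from h import *
ex=np.array([-.103,.995,0]);ey=np.array([.995,.103,0])
s=st();print(s['eef_pos']@ey-.5591,s['eef_pos']@ex)
c=grab('wrist');a=grab('scene');b=grab('side')
t=np.zeros((600,800,3),np.uint8);t[300:,:400]=cv2.resize(c['image'],(400,300))
t[:300,:400]=cv2.resize(a['image'][145:220,250:350],(400,300),interpolation=cv2.INTER_CUBIC)
t[:300,400:]=cv2.resize(b['image'][125:200,200:300],(400,300),interpolation=cv2.INTER_CUBIC)
cv2.imwrite('pics/g.png',t)
E
```

```text
{'time': 11.0, 'qpos': [-0.0598, 0.245, 1.6121, 0.0001, 1.2866, -0.165], 'qvel': [-0.0023, -0.019, -0.0304, -0.0016, -0.0014, 0.0011], 'joint_torque': [-0.0931, -57.9835, -45.4971, -0.0028, -0.0524, 0.0047], 'eef_pos': [0.6042, 0.0151, 0.104], 'ee_rot': [-2.1005, -2.3338, 0.0019], 'force': [-0.3184, 0.3319, 0.9588], 'torque': [-0.0332, -0.0584, -0.0496], 'gripper_force': 0.0, 'opening': -0.0036}
0.04367808318269906 -0.04718916111436838
```

View pics/g.png

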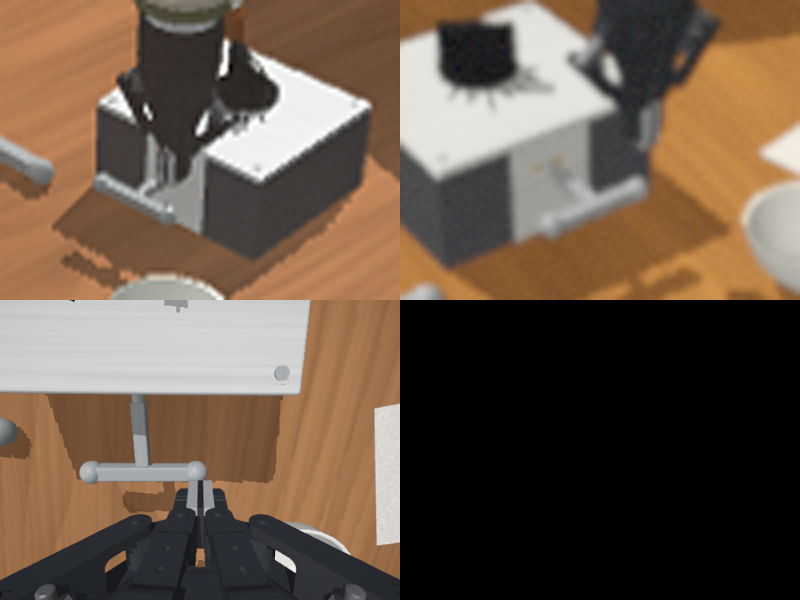

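Key is home in the lock, drooping slightly. In the wrist tile the right ball is at (196,470), left ball at (90,471). I'll check the ball positions.

```bash
python3 - <<'E'
from h import *
ex=np.array([-.103,.995,0]);ey=np.array([.995,.103,0])
c=load('wrist')
for p in((196,470),(90,471)):
    P=onz(c,(p[0]*1.28,(p[1]-300)*1.28),.056);print(P,P@ey-.5591,P@ex)
E
```

```text
[0.60133145 0.0150486  0.056     ] 0.04077479942994844 -0.04696378242436129
[0.52010493 0.00555153 0.056     ] -0.04102378771704551 -0.04804703872348693
```

>>> carry_out:
  targets:
    - [0,0,0.06,0]
    - [0,0,0.09,0]
    - [0,0,0.115,0]
    - [0,0,0.14,0]
    - [0,0,0.16,0]
    - [0,0,0.18,0]
    - [0,0,0.18,0]

```text
time: 11.85
eef_pos: [0.605, 0.0146, 0.0586]
ee_rot: [-2.102, -2.334, 0.001]
force: [-0.1, -0.2, 0.9]
opening: 0.0
gripper_force: 0.2
```

>>> carry_out:
  targets:
    - [0,0,0.02,0]
    - [0,0,0.035,0]
    - [0,0,0.035,0]

```text
time: 12.15
eef_pos: [0.6051, 0.0146, 0.0501]
ee_rot: [-2.102, -2.334, 0.001]
force: [-0.1, 0.4, 0.8]
opening: -0.002
gripper_force: 0.3
```

>>> carry_out:
  targets:
    - [0,0,-0.2,0]
    - [0,0,-0.36,0]
    - [0,-0.15,-0.36,0]
    - [0,-0.3,-0.36,0]
    - [0,-0.46,-0.36,0]
    - [0,-0.46,-0.36,0]
    - [0,-0.46,-0.2,0]
    - [0,-0.46,-0.15,0]
    - [0,-0.46,-0.15,0]

```text
time: 13.05
eef_pos: [0.4891, 0.0028, 0.0859]
ee_rot: [-2.099, -2.331, 0.005]
force: [-0.8, -1.2, 0.6]
opening: 0.001
gripper_force: 0.0
```

```bash
python3 - <<'E'
from h import *
ex=np.array([-.103,.995,0]);ey=np.array([.995,.103,0])
s=st();print(s['eef_pos']@ey-.5591,s['eef_pos']@ex)
c=grab('wrist','w5.png');b=grab('side')
t=np.zeros((384,800,3),np.uint8);t[:,:512]=c['image']
t[:288,512:]=cv2.resize(b['image'][125:197,200:272],(288,288),interpolation=cv2.INTER_CUBIC)
cv2.imwrite('pics/i.png',t)
E
```

```text
{'time': 13.05, 'qpos': [-0.0992, -0.0325, 1.9468, -0.0001, 1.2329, -0.2038], 'qvel': [0.0032, -0.024, -0.0515, -0.0009, 0.032, -0.0007], 'joint_torque': [-0.0943, -43.8411, -45.4407, -0.0082, -0.6856, 0.0007], 'eef_pos': [0.4891, 0.0028, 0.0859], 'ee_rot': [-2.0993, -2.3313, 0.0052], 'force': [-0.78, -1.2134, 0.611], 'torque': [-0.0221, 0.0275, -0.0088], 'gripper_force': 0.0, 'opening': 0.0014}
-0.07220654794277043 -0.04761785768504964
```

View pics/i.png

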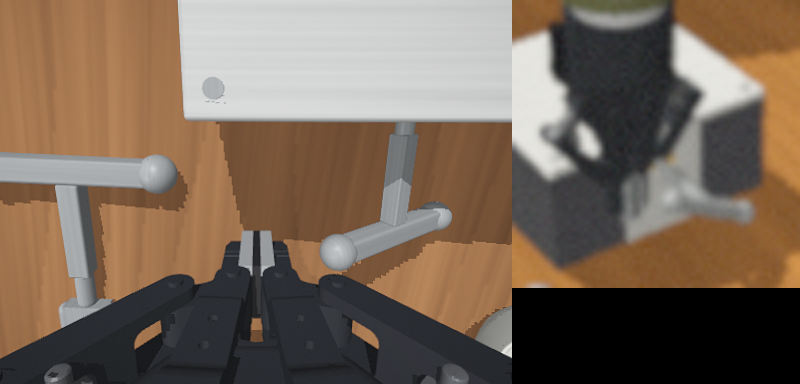

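The left ball is raised at (338,252), with the fingers to its left at (257,240). I'll push it to the right now.

>>> carry_out:
  targets:
    - [0,0.04,0,0]
    - [0,0.07,0,0]
    - [0,0.095,0,0]
    - [0,0.12,0,0]
    - [0,0.14,0,0]
    - [0,0.16,0,0]
    - [0,0.18,0,0]
    - [0,0.18,0,0]

```text
time: 13.95
eef_pos: [0.5344, 0.0058, 0.0878]
ee_rot: [-2.101, -2.333, 0.008]
force: [-9.8, -8.4, 7.9]
opening: -0.004
gripper_force: 6.3
```

>>> carry_out:
  targets:
    - [0,0.012,0,0]
    - [0,0.024,0,0]
    - [0,0.024,0,0]

```text
time: 14.25
eef_pos: [0.5386, 0.0055, 0.0876]
ee_rot: [-2.101, -2.331, 0.014]
force: [-18.4, -12.9, 12.3]
opening: 0.001
gripper_force: 11.1
```

>>> carry_out:
  targets:
    - [0,0.008,0,0]
    - [0,0.016,0,0]
    - [0,0.016,0,0]

```text
time: 14.55
eef_pos: [0.5418, 0.0053, 0.0876]
ee_rot: [-2.1, -2.331, 0.016]
force: [-21.7, -15.8, 16.4]
opening: 0.003
gripper_force: 14.0
```

```bash
python3 - <<'E'
from h import *
c=grab('wrist','w6.png');b=grab('side','d6.png');a=grab('scene','s6.png')
t=np.zeros((600,800,3),np.uint8);t[:384,:512]=c['image']
t[:288,512:]=cv2.resize(b['image'][135:183,205:253],(288,288),interpolation=cv2.INTER_CUBIC)
t[300:588,512:]=cv2.resize(a['image'][160:208,265:313],(288,288),interpolation=cv2.INTER_CUBIC)
cv2.imwrite('pics/j.png',t)
E
```

```text
(no output)
```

View pics/j.png

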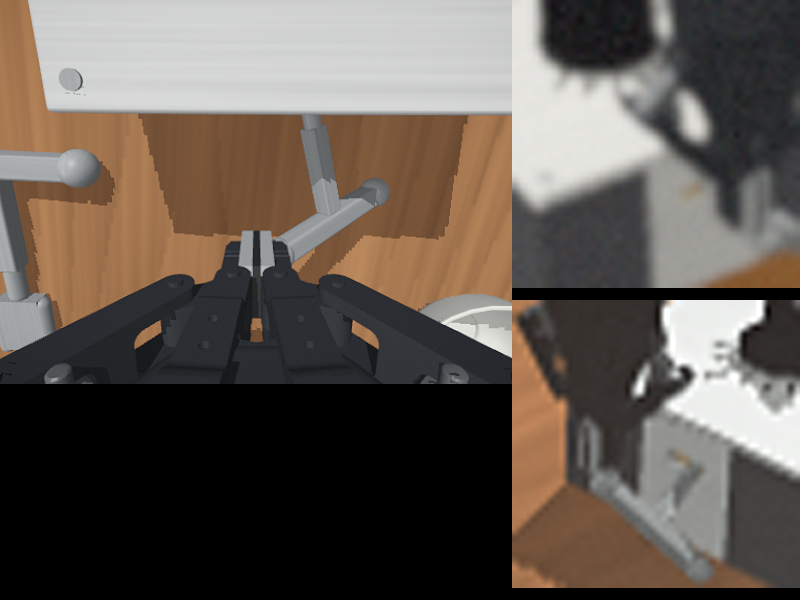

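The key has yawed, because the fingertip rode on the upper side of the ball (upward force on the tool). I'll back off, lower the finger and push again.

>>> carry_out:
  targets:
    - [0,-0.1,0,0]
    - [0,-0.2,0,0]
    - [0,-0.2,0.04,0]
    - [0,-0.2,0.08,0]
    - [0,-0.2,0.08,0]

```text
time: 15.2
eef_pos: [0.4956, 0.0033, 0.0666]
ee_rot: [-2.101, -2.333, 0.002]
force: [-0.1, -0.3, 0.1]
opening: 0.001
gripper_force: 0.0
```

>>> carry_out:
  targets:
    - [0,0.02,0,0]
    - [0,0.04,0,0]
    - [0,0.06,0,0]
    - [0,0.08,0,0]
    - [0,0.09,0,0]
    - [0,0.09,0,0]

```text
time: 15.8
eef_pos: [0.5184, 0.0052, 0.0681]
ee_rot: [-2.102, -2.334, 0.002]
force: [-2.5, -2.0, 0.9]
opening: -0.002
gripper_force: 1.3
```

>>> carry_out:
  targets:
    - [0,0.012,0,0]
    - [0,0.024,0,0]
    - [0,0.024,0,0]

```text
time: 16.1
eef_pos: [0.5231, 0.0055, 0.0678]
ee_rot: [-2.101, -2.333, 0.004]
force: [-7.1, -3.6, 4.5]
opening: 0.003
gripper_force: 3.6
```

>>> carry_out:
  targets:
    - [0,0.012,0,0]
    - [0,0.024,0,0]
    - [0,0.024,0,0]

```text
time: 16.4
eef_pos: [0.5276, 0.0062, 0.0672]
ee_rot: [-2.1, -2.331, 0.008]
force: [-12.6, -5.2, 6.1]
opening: -0.002
gripper_force: 6.3
```

```bash
cat > fit.py <<'E'
from h import *
from scipy.optimize import least_squares
ex=np.array([-.103,.995,0]);ey=np.array([.995,.103,0]);ez=np.array([0,0,1.])
M0=.5591*ey+.0122*ex+.06*ez   # mouth
def balls(p):
    th,yaw,droop=p   # th>0 clockwise (left up)
    ax=R.from_rotvec(ez*yaw).apply(R.from_rotvec(ey*droop).apply(-ex)) # outward
    left=R.from_rotvec(ex*th).apply(-ey); left-=ax*(left@ax); left/=np.linalg.norm(left)
    C=M0+ax*.0615
    return C+.04*left, C-.04*left
def fit(obs):
    f=lambda p:np.concatenate([proj(c,balls(p)[i])-np.array(u) for c,i,u in obs]+[np.array(p)[1:]*5])
    best=min((least_squares(f,[t,0,0]) for t in(0,.4,.8,1.2,1.5)),key=lambda r:r.cost)
    print('th,yaw,droop',best.x.round(3),'cost',best.cost.round(2)); print(balls(best.x)); return best.x
E
python3 - <<'E'
from fit import *
print('before push');fit([(load('w5.png'),0,(338,252)),(load('w5.png'),1,(440,214))])
print('pushing');fit([(load('w6.png'),1,(376,191)),(load('s6.png'),0,(280.5,190.3)),(load('s6.png'),1,(296.3,205))])
E
```

```text
before push
th,yaw,droop [0.501 0.058 0.09 ] cost 0.42
(array([0.53044968, 0.00190666, 0.07343005]), array([0.59934388, 0.01659835, 0.03551247]))
pushing
th,yaw,droop [0.555 0.33  0.042] cost 6.24
(array([ 0.55063524, -0.00101973,  0.07900383]), array([0.61102557, 0.02887698, 0.03588544]))
```

>>> carry_out:
  targets:
    - [0,-0.12,0,0]
    - [0,-0.12,-0.15,0]
    - [0,-0.12,-0.3,0]
    - [0,0.05,-0.3,0]
    - [0,0.2,-0.3,0]
    - [0,0.31,-0.3,0]
    - [0,0.31,-0.3,0]
    - [0,0.31,-0.1,0]
    - [0,0.31,0,0]
    - [0,0.31,0,0]

```text
time: 17.4
eef_pos: [0.6031, 0.0152, 0.0631]
ee_rot: [-2.097, -2.329, 0.009]
force: [-1.3, 0.9, -0.3]
opening: -0.005
gripper_force: 0.0
```

>>> carry_out:
  targets:
    - [0,0,0.04,0]
    - [0,0,0.07,0]
    - [0,-0.01,0.09,0]
    - [0,-0.02,0.11,0]
    - [0,-0.02,0.11,0]

```text
time: 17.9
eef_pos: [0.6025, 0.0141, 0.041]
ee_rot: [2.102, 2.334, 0.0]
force: [-0.4, -1.1, 1.7]
opening: -0.003
gripper_force: 0.7
```

```bash
python3 - <<'E'
from fit import *
s=telemetry.read_state();print(s['eef_pos']@ey-.5591,s['eef_pos']@ex)
E
```

```text
0.04183695562908163 -0.048031888861593715
```

>>> carry_out:
  targets:
    - [0,-0.012,0.006,0]
    - [0,-0.024,0.012,0]
    - [0,-0.036,0.012,0]
    - [0,-0.036,0.012,0]

```text
time: 18.3
eef_pos: [0.5927, 0.0135, 0.0375]
ee_rot: [-2.102, -2.334, 0.001]
force: [0.6, -1.6, 0.4]
opening: -0.002
gripper_force: 0.1
```

>>> carry_out:
  targets:
    - [0,0.03,-0.02,0]
    - [0,0.03,-0.18,0]
    - [0,0.03,-0.38,0]
    - [0,-0.15,-0.38,0]
    - [0,-0.3,-0.38,0]
    - [0,-0.46,-0.38,0]
    - [0,-0.46,-0.38,0]
    - [0,-0.46,-0.38,0]

```text
time: 19.1
eef_pos: [0.4789, 0.0015, 0.1332]
ee_rot: [2.102, 2.334, 0.001]
force: [-0.2, 0.2, 0.3]
opening: 0.002
gripper_force: 0.0
```

```bash
python3 - <<'E'
from h import *
st()
c=grab('wrist','w7.png');b=grab('side','d7.png');a=grab('scene','s7.png')
t=np.zeros((600,800,3),np.uint8);t[:384,:512]=c['image']
t[:288,512:]=cv2.resize(b['image'][130:190,205:265],(288,288),interpolation=cv2.INTER_CUBIC)
t[300:588,512:]=cv2.resize(a['image'][160:208,265:313],(288,288),interpolation=cv2.INTER_CUBIC)
cv2.imwrite('pics/k.png',t)
E
```

```text
{'time': 19.1, 'qpos': [-0.1042, -0.1246, 1.941, 0.0002, 1.3245, -0.2087], 'qvel': [0.0051, 0.038, -0.063, -0.0002, -0.0103, 0.0019], 'joint_torque': [-0.0271, -41.2191, -44.84, -0.0318, 0.4031, -0.038], 'eef_pos': [0.4789, 0.0015, 0.1332], 'ee_rot': [2.1022, 2.3341, 0.0009], 'force': [-0.2345, 0.2077, 0.3476], 'torque': [0.0012, 0.0007, -0.0458], 'gripper_force': 0.0, 'opening': 0.0018}
```

View pics/k.png

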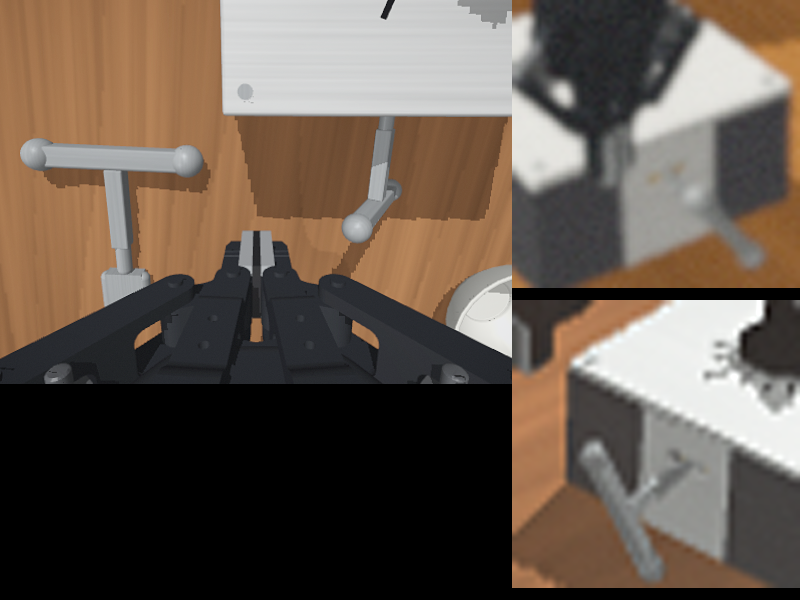

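The bar now stands steeply: left ball at (357,227) and right ball at (391,190) in the wrist view, with (592,452) and (652,573) in the scene crop. Next I'll fit the angle.

```bash
python3 - <<'E'
from fit import *
w,s,d=load('w7.png'),load('s7.png'),load('d7.png')
o=[(w,0,(357,227)),(w,1,(391,190)),(s,0,(278.3,185.3)),(s,1,(288.3,205.5)),(d,1,(255,183.5)),(d,0,(242.1,170.6))]
fit(o[:2]);p=fit(o)
for i in(0,1):
    for (c,j,u) in o:
        if j==i: print(i,u,proj(c,balls(p)[i]).round(1))
    P,e=tri(s,o[2+i][2],w,o[i][2]);print('tri',P,e,P@ey-.5591,P@ex)
E
```

```text
th,yaw,droop [0.96  0.013 0.064] cost 0.42
(array([0.53960416, 0.00400085, 0.08874876]), array([0.58476316, 0.01349575, 0.02339961]))
th,yaw,droop [0.96  0.013 0.063] cost 3.31
(array([0.53961061, 0.00402313, 0.08880307]), array([0.58475674, 0.01346755, 0.02343771]))
0 (357, 227) [357.2 226.2]
0 (278.3, 185.3) [278.1 185.3]
0 (242.1, 170.6) [242.9 171.5]
tri [0.53991696 0.00393831 0.08891876] 0.001130874210839324 -0.021476976136869497 -0.05169283128173141
1 (391, 190) [391.  189.9]
1 (288.3, 205.5) [287.7 203.8]
1 (255, 183.5) [254.3 182.8]
tri [0.58807927 0.01266186 0.01753553] 0.0017266857912239186 0.027343043916180032 -0.047973609786061244
```

>>> carry_out:
  targets:
    - [0,0,0.15,0]
    - [0,0,0.213,0]
    - [0,0,0.213,0]
    - [0,0.06,0.213,0]
    - [0,0.12,0.213,0]
    - [0,0.16,0.213,0]
    - [0,0.18,0.213,0]
    - [0,0.2,0.213,0]
    - [0,0.2,0.213,0]

```text
time: 20.15
eef_pos: [0.5293, 0.0067, 0.0797]
ee_rot: [-2.102, -2.335, -0.0]
force: [-2.1, -0.4, 1.4]
opening: -0.002
gripper_force: 0.6
```

>>> carry_out:
  targets:
    - [0,0.012,0,0]
    - [0,0.024,0,0]
    - [0,0.024,0,0]

```text
time: 20.45
eef_pos: [0.535, 0.0073, 0.0796]
ee_rot: [2.102, 2.335, 0.0]
force: [-2.3, -0.7, 2.8]
opening: -0.0
gripper_force: 1.5
```

>>> carry_out:
  targets:
    - [0,0.012,0,0]
    - [0,0.024,0,0]
    - [0,0.024,0,0]

```text
time: 20.75
eef_pos: [0.541, 0.0079, 0.0796]
ee_rot: [-2.102, -2.334, 0.0]
force: [-4.3, 0.1, 2.8]
opening: -0.0
gripper_force: 2.2
```

>>> carry_out:
  targets:
    - [0,0.01,0,0]
    - [0,0.02,0,0]
    - [0,0.02,0,0]

```text
time: 21.05
eef_pos: [0.546, 0.0085, 0.0796]
ee_rot: [2.102, 2.335, 0.0]
force: [-3.4, 1.3, 2.6]
opening: -0.007
gripper_force: 1.9
```

>>> carry_out:
  targets:
    - [0,0.01,0,0]
    - [0,0.02,0,0]
    - [0,0.02,0,0]

```text
time: 21.35
eef_pos: [0.5485, 0.0086, 0.0789]
ee_rot: [-2.1, -2.332, 0.006]
force: [-15.9, -1.6, 9.2]
opening: -0.004
gripper_force: 7.8
```

```bash
cat > see.py <<'E'
from fit import *
s=st();print('lat',s['eef_pos']@ey-.5591,'ex',s['eef_pos']@ex)
c=grab('wrist','wz.png');im=c['image'].astype(int)
# visible steel in bright region right of the fingers
g=im.mean(2);sat=im.max(2)-im.min(2)
m=((sat<28)&(g>95)).astype(np.uint8);m[:118]=0;m[300:]=0
n,l,stt,ce=cv2.connectedComponentsWithStats(m)
for i in range(1,n):
    if stt[i,4]>40: print(stt[i].tolist(),ce[i].round(1))
E
python3 see.py
```

```text
{'time': 21.35, 'qpos': [-0.0773, 0.135, 1.7869, -0.0009, 1.2251, -0.1815], 'qvel': [-0.0008, -0.0039, 0.004, 0.0002, -0.004, -0.0018], 'joint_torque': [0.9035, -50.209, -49.4695, 0.9123, -5.0344, -0.0659], 'eef_pos': [0.5485, 0.0086, 0.0789], 'ee_rot': [-2.0998, -2.3317, 0.0063], 'force': [-15.8692, -1.5861, 9.2063], 'torque': [-0.2437, 2.1366, -0.083], 'gripper_force': 7.8212, 'opening': -0.0042}
lat -0.012445924702406241 ex -0.047972147887277564
[16, 118, 496, 167, 5956] [295.1 175.6]
[0, 155, 78, 40, 2488] [ 37.9 173.6]
[238, 230, 15, 46, 512] [246.3 250.5]
[260, 230, 15, 46, 514] [265.9 250.5]
```

>>> carry_out:
  targets:
    - [0,-0.06,0,0]
    - [0,-0.12,0,0]
    - [0,-0.12,-0.2,0]
    - [0,-0.12,-0.4,0]
    - [0,0,-0.6,0]
    - [0.2,0.05,-0.68,0]
    - [0.4,0.05,-0.68,0]
    - [0.55,0.05,-0.68,0]
    - [0.55,0.05,-0.68,0]
    - [0.55,0.05,-0.68,0]
  hand: 1

```text
time: 22.4
eef_pos: [0.549, 0.1479, 0.2494]
ee_rot: [2.099, 2.337, 0.001]
force: [0.9, -1.3, -0.4]
opening: 1.003
gripper_force: 0.0
```

```bash
cat > dial.py <<'E'
from fit import *
s=telemetry.read_state();print('lat',s['eef_pos']@ey-.5591,'ex',s['eef_pos']@ex,s['eef_pos'],s['force'])
c=grab('wrist','wd.png');im=c['image'].astype(int);g=im.mean(2)
Mx=R.from_rotvec(s['ee_rot']).as_matrix();print('toolx yaw',np.degrees(np.arctan2(Mx[1,0],Mx[0,0])))
E=.1172*ex+.5591*ey
u0=proj(c,E+[0,0,.14]);u1=proj(c,E+[0,0,.104]);print('expected top',u0,'disc',u1)
x0,y0=(u0-75).astype(int);sub=g[max(y0,0):y0+150,x0:x0+150];y0=max(y0,0)
for y in range(0,sub.shape[0],5): print(y0+y,''.join('#' if v<45 else '+' if v<110 else 'o' if v<200 else '.' for v in sub[y,::3]))
print(x0)
E
python3 dial.py
```

```text
lat 0.002414874727519223 ex 0.09062590997989292 [0.54902475 0.14791503 0.24942615] [ 0.92649315 -1.28241618 -0.44576888]
toolx yaw 96.14483524358859
expected top [253.03718417 157.41744977] disc [253.38828219 150.60782598]
82 oooooooooooooooooooooooooooooooooooooooooooooooooo
87 oooooooooooooooooooooooooooooooooooooooooooooooooo
92 oooooooooooooooooooooooooooooooooooooooooooooooooo
97 oooooooooooooooooooooooooooooooooooooooooooooooooo
102 oooooooooooooooooooooooooooooooooooooooooooooooooo
107 oooooooooooooooooooooooooooooooooooooooooooooooooo
112 ooooooooooooooooooooooo+###++ooooooooooooooooooooo
117 ooooooooooooooooooo#############+ooooooooooooooooo
122 ooooooooooooooooo#################+ooooooooooooooo
127 ooooooooooooooo#####################oooooooooooooo
132 oooooooooooooo#######################ooooooooooooo
137 ooooooooooooo+########################oooooooooooo
142 ooooooooooooo#########################oooooooooooo
147 ooooooooooooo#########################oooooooooooo
152 ooooooooooooo#########################oooooooooooo
157 ooooooooooooo#########################oooooooooooo
162 oooooooooooooo##############+o#######+oooooooooooo
167 ooooooooooooooo##############ooo+#####oooooooooooo
172 ooooooooooo+#ooo################ooo+###ooooooooooo
177 ooooooooooooooooo##################ooooo+ooooooooo
182 oooooooooooooooo#oo+############oo##oooooooooooooo
187 oooooooooooooo++oooo++o++++++o#oooo+#ooooooooooooo
192 oooooooooooooooooooo#oooo#oooo#+oooooooooooooooooo
197 ooooooooooooooooooo#ooooo#ooooo#oooooooooooooooooo
202 ooooooooooooooooooo+oooooooooooooooooooooooooooooo
207 oooooooooooooooooo#ooooooooooooooooooooooooooooooo
212 oooooooooooooooooooooooooooooooooooooooooooooooooo
217 oooooooooooooooooooooooooooooooooooooooooooooooooo
222 oooooooooooooooooooooooooooooooooooooooooooooooooo
227 oooooooooooooooooooooooooooooooooooooooooooooooooo
178
```

```bash
cat > dm.py <<'E'
from fit import *
def run():
    s=telemetry.read_state();c=grab('wrist','wd.png');im=c['image'].astype(int);g=im.mean(2)
    dk=(g<45).astype(np.uint8)
    # bearing clockwise from tool +y-ish (ey) axis; disc axis
    # disc centre from upper half rim at z .104
    E=.1172*ex+.5591*ey
    u=proj(c,E+[0,0,.104]).astype(int)
    w=np.zeros_like(dk);w[u[1]-60:u[1]+70,u[0]-65:u[0]+65]=1
    n,l,stt,ce=cv2.connectedComponentsWithStats(cv2.morphologyEx(dk*w,cv2.MORPH_OPEN,np.ones((9,9),np.uint8)))
    k=1+np.argmax(stt[1:,4]);ys,xs=np.where(l==k)
    P=np.array([onz(c,p,.104) for p in zip(xs[::3],ys[::3])]);C=np.c_[P@ey-.5591,P@ex]
    print('black: lat',C[:,0].min(),C[:,0].max(),'ex',C[:,1].min(),C[:,1].max())
    c0=np.array([(C[:,0].min()+C[:,0].max())/2,.1172])
    big=cv2.dilate((l==k).astype(np.uint8),np.ones((3,3),np.uint8))
    hull=cv2.fillPoly(np.zeros_like(dk),[cv2.convexHull(np.c_[xs,ys].astype(np.int32))],1)
    # pointer: bright inside hull
    wl=(hull==1)&(g>90);wl[:, :]&=cv2.erode(hull,np.ones((5,5),np.uint8))==1
    ys,xs=np.where(wl);
    Q=np.array([onz(c,p,.140) for p in zip(xs,ys)]);Q=np.c_[Q@ey-.5591,Q@ex]
    print('pointer px',len(xs),'mean px',xs.mean(),ys.mean())
    sv=np.linalg.svd(Q-Q.mean(0))[2][0];print('pointer line dir cw deg',np.degrees(np.arctan2(-sv[1],sv[0])),'mean',Q.mean(0),'bearing from axis',np.degrees(np.arctan2(-(Q.mean(0)-c0)[1],(Q.mean(0)-c0)[0])))
    # marks
    mk=((g<110)&(cv2.dilate(hull,np.ones((3,3),np.uint8))==0)&(w==1)).astype(np.uint8)
    n,l2,st2,ce2=cv2.connectedComponentsWithStats(mk)
    for i in range(1,n):
        if st2[i,4]>5:
            yy,xx=np.where(l2==i);M=np.array([onz(c,p,.095) for p in zip(xx,yy)]);M=np.c_[M@ey-.5591,M@ex]-c0
            r=np.hypot(*M.T);a=np.degrees(np.arctan2(-M[:,1],M[:,0]));print('mark px',ce2[i].round(0),'n',len(r),'r %.3f-%.3f'%(r.min(),r.max()),'bearing',a.mean().round(1))
    return c0
if __name__=='__main__': print(run())
E
python3 dm.py
```

```text
black: lat -0.03162090071870438 0.03245553117585842 ex 0.08514995717154329 0.14968226739888194
pointer px 102 mean px 271.03921568627453 166.2843137254902
pointer line dir cw deg 30.265998661764733 mean [0.01421574 0.10932766] bearing from axis 29.705823684796545
mark px [293. 172.] n 48 r 0.037-0.049 bearing 31.0
mark px [213. 171.] n 32 r 0.037-0.049 bearing 150.2
mark px [283. 182.] n 76 r 0.036-0.049 bearing 48.7
mark px [224. 183.] n 38 r 0.037-0.049 bearing 130.1
mark px [236. 197.] n 76 r 0.037-0.063 bearing 110.1
mark px [269. 191.] n 52 r 0.037-0.050 bearing 69.9
mark px [254. 193.] n 42 r 0.036-0.049 bearing 90.0
[0.00041732 0.1172    ]
```

>>> carry_out:
  targets:
    - [0.106,-0.008,0.1,-0.333]
    - [0.106,-0.008,0.1,-0.333]
    - [0.106,-0.008,0.1,-0.333]
    - [0.106,-0.008,0.1,-0.333]
    - [0.106,-0.008,0.1,-0.333]
    - [0.106,-0.008,0.1,-0.333]
    - [0.106,-0.008,0.1,-0.333]
    - [0.106,-0.008,0.2,-0.333]
    - [0.106,-0.008,0.35,-0.333]
    - [0.106,-0.008,0.46,-0.333]
    - [0.106,-0.008,0.52,-0.333]
    - [0.106,-0.008,0.52,-0.333]
    - [0.106,-0.008,0.52,-0.333]

```text
time: 23.8
eef_pos: [0.5448, 0.1725, 0.1205]
ee_rot: [0.656, 3.071, 0.0]
force: [0.4, -0.4, -0.1]
opening: 1.0
gripper_force: 0.0
```

```bash
python3 - <<'E'
from fit import *
s=st();print('lat',s['eef_pos']@ey-.5591,'ex',s['eef_pos']@ex)
M=R.from_rotvec(s['ee_rot']).as_matrix();y=M[:,1];print('tool y bearing cw',np.degrees(np.arctan2(-(y@ex),y@ey)))
E
```

```text
{'time': 23.8, 'qpos': [0.217, 0.1404, 1.699, -0.0001, 1.3013, -0.9328], 'qvel': [0.0085, -0.0195, -0.0243, -0.0004, 0.0001, 0.0017], 'joint_torque': [-0.1368, -52.4418, -45.0735, -0.0139, 0.013, -0.0054], 'eef_pos': [0.5448, 0.1725, 0.1205], 'ee_rot': [0.6562, 3.0713, 0.0005], 'force': [0.4006, -0.429, -0.1469], 'torque': [0.0447, -0.1205, 0.0159], 'gripper_force': 0.0, 'opening': 1.0001}
lat 0.0007922366862150865 ex 0.11552803439146153
tool y bearing cw -59.96934364441068
```

>>> carry_out:
  targets:
    - [0,0,0,0]
    - [0,0,0,0]
    - [0,0,0,0]
    - [0,0,0,0]
    - [0,0,0,0]
    - [0,0,0,0]
  hand: -1

```text
time: 24.4
eef_pos: [0.5448, 0.1743, 0.1202]
ee_rot: [0.654, 3.071, 0.004]
force: [1.8, 5.1, 1.5]
opening: 0.15
gripper_force: 61.2
```

>>> carry_out:
  targets:
    - [0,0,0,0.04]
    - [0,0,0,0.08]
    - [0,0,0,0.111]
    - [0,0,0,0.111]

```text
time: 24.8
eef_pos: [0.5445, 0.174, 0.1202]
ee_rot: [1.179, 2.911, 0.003]
force: [0.9, 5.2, 2.4]
opening: 0.154
gripper_force: 61.5
```

```bash
python3 - <<'E'
from fit import *
s=st()
M=R.from_rotvec(s['ee_rot']).as_matrix();y=M[:,1];print('tool y bearing cw',np.degrees(np.arctan2(-(y@ex),y@ey)))
E
```

```text
{'time': 24.8, 'qpos': [0.2189, 0.1405, 1.6995, 0.0012, 1.3, -0.5824], 'qvel': [0.0, -0.0006, -0.0021, -0.0005, -0.001, -0.1151], 'joint_torque': [-2.6658, -52.7036, -44.7851, -1.612, 0.5071, 1.8229], 'eef_pos': [0.5445, 0.174, 0.1202], 'ee_rot': [1.1793, 2.9112, 0.0029], 'force': [0.901, 5.1506, 2.3768], 'torque': [0.7128, 0.017, -0.1189], 'gripper_force': 61.5277, 'opening': 0.154}
tool y bearing cw -39.98560070128643
```

Turned one click freely (moment about z 0.12 N m, so the dial isn't blocked). Three more clicks to go.

>>> carry_out:
  targets:
    - [0,0,0,0.04]
    - [0,0,0,0.08]
    - [0,0,0,0.111]
    - [0,0,0,0.111]
    - [0,0,0,0.15]
    - [0,0,0,0.19]
    - [0,0,0,0.222]
    - [0,0,0,0.222]
    - [0,0,0,0.26]
    - [0,0,0,0.3]
    - [0,0,0,0.333]
    - [0,0,0,0.333]
    - [0,0,0,0.333]

```text
time: 26.1
eef_pos: [0.5437, 0.1739, 0.1202]
ee_rot: [-2.469, -1.94, -0.001]
force: [-4.7, 3.8, 6.3]
opening: 0.155
gripper_force: 62.3
```

>>> carry_out:
  targets:
    - [0,0,0,0]
    - [0,0,0,0]
    - [0,0,0,0]
    - [0,0,0,0]
    - [0,0,-0.1,0]
    - [0,0,-0.3,0]
    - [0,0,-0.5,0]
    - [0,0,-0.52,0]
    - [0,0,-0.52,-0.111]
    - [0,0,-0.52,-0.111]
    - [0,0,-0.52,-0.111]
    - [0,0,-0.52,-0.111]
  hand: 1

```text
time: 27.3
eef_pos: [0.5441, 0.1729, 0.2493]
ee_rot: [2.101, 2.336, -0.0]
force: [0.3, -0.5, -0.1]
opening: 1.002
gripper_force: 0.0
```

```bash
python3 dm.py; python3 -c "
from fit import *
s=st();print('lat',s['eef_pos']@ey-.5591,'ex',s['eef_pos']@ex)
M=R.from_rotvec(s['ee_rot']).as_matrix();y=M[:,1];print('tool y bearing cw',np.degrees(np.arctan2(-(y@ex),y@ey)))"
```

```text
black: lat -0.031882921720320145 0.032662309273001844 ex 0.08597402867537887 0.15014724760369827
pointer px 56 mean px 250.76785714285714 203.44642857142858
pointer line dir cw deg 110.61638198607285 mean [-0.00372621  0.10566164] bearing from axis 109.63205590583743
mark px [216. 199.] n 30 r 0.037-0.048 bearing 150.0
mark px [295. 199.] n 37 r 0.037-0.049 bearing 30.3
mark px [227. 210.] n 37 r 0.037-0.049 bearing 130.0
mark px [285. 210.] n 35 r 0.038-0.049 bearing 50.1
mark px [239. 220.] n 120 r 0.036-0.063 bearing 111.1
mark px [252. 220.] n 121 r 0.036-0.050 bearing 94.7
mark px [271. 218.] n 38 r 0.037-0.049 bearing 70.1
[0.00038969 0.1172    ]
{'time': 27.35, 'qpos': [0.218, 0.0481, 1.5572, -0.0001, 1.5364, 0.1146], 'qvel': [0.0006, 0.0001, 0.0, -0.0003, 0.0016, 0.0222], 'joint_torque': [0.0067, -52.807, -50.2438, -0.0026, -0.0019, -0.5281], 'eef_pos': [0.5441, 0.1729, 0.2493], 'ee_rot': [2.1036, 2.3333, -0.0003], 'force': [-0.1163, -0.1899, -0.3012], 'torque': [-0.0292, -0.0148, 0.0267], 'gripper_force': 0.0, 'opening': 1.0015}
lat 0.00011583675243220792 ex 0.11601893308323272
tool y bearing cw -0.017591228429916648
```

>>> carry_out:
  targets:
    - [-0.2,0.08,0,0]
    - [-0.4,0.16,0,0]
    - [-0.6,0.24,0,0]
    - [-0.656,0.24,0,0]
    - [-0.656,0.24,0.2,0]
    - [-0.656,0.24,0.4,0]
    - [-0.656,0.24,0.6,0]
    - [-0.656,0.24,0.66,0]
    - [-0.656,0.24,0.66,0]
    - [-0.656,0.24,0.66,0]
  hand: -1

```text
time: 28.35
eef_pos: [0.6224, 0.0162, 0.087]
ee_rot: [2.101, 2.333, 0.003]
force: [0.2, 0.2, 1.8]
opening: 0.0
gripper_force: 0.0
```

```bash
cat > asc.py <<'E'
from fit import *
import sys
s=telemetry.read_state();print('lat',s['eef_pos']@ey-.5591,'ex',s['eef_pos']@ex,s['eef_pos'],s['force'])
x0,x1,y0,y1=map(int,sys.argv[1:5])
c=grab('wrist','wa.png');im=c['image'].astype(int);g=im.mean(2);sat=im[...,2]-im[...,0]
for y in range(y0,y1,6): print(y,''.join('.' if sat[y,x]>28 else ('#' if g[y,x]<70 else '+' if g[y,x]<110 else 'o' if g[y,x]<160 else 'W') for x in range(x0,x1,3)))
E
python3 asc.py 60 330 110 270
```

```text
lat 0.06189401731798638 ex -0.04795860208568538 [0.62243416 0.01623328 0.0870105 ] [0.18095434 0.15030343 1.76429506]
110 WWWWWWWWWWWWWWWWWWWWWWWWWWWWWWWWWWWWWWWWWWWWWWWWWWWWWWWWWWWWWWWWWWWWWWWWWWWWWWWWWWWWWWWWWW
116 WWWWWWWWWWWWWWWWWWWWWWWWWWWWWWWWWWWWWWWWWWWWWWWWWWWWWWWWWWWWWWWWWWWWWWWWWWWWWWWWWWWWWWWWWW
122 ......................ooo+++..............................++.........++ooooo+ooooooooooooo
128 ......................ooo++++.............................................................
134 ......................oooo++++............................................................
140 .....................+oooooo++............................................................
146 ......................oooooo+++...........................................................
152 ......................oooooo+++...........................................................
158 .......................oooooo++...........................................................
164 .......................oooooo+++..........................................................
170 .......................+oooo
[... 882 characters left out ...]
...................................
230 ..........................ooooooo++++........................o......oo....................
236 .........................ooooooo++++.........................oooo##oooo...................
242 .......................ooooooo+++++......................###+oooo##oooo####...............
248 .....................oooooooo+++++......................####ooooo##oooo#####..............
254 ....................oooooooo++++.......................#####ooooo##ooooo#####.............
260 .................oWWWWooooo++++........................#####oooo+##ooooo#####.............
266 ................WWWWWWWooooo++........................######+oWW+##oWWo+#####.............
```

```bash
python3 asc.py 60 200 254 308; python3 - <<'E'
from fit import *
c=load('wa.png')
for ub in((117,276),):
  p=fit([(c,0,ub),(c,1,(171,204))])
  for P in balls(p): print(P@ey-.5591,P@ex,P[2])
E
```

```text
lat 0.06276858885261605 ex -0.04808777696058725 [0.6233171  0.01619486 0.08818455] [0.82924095 0.25453526 1.02609942]
254 ...................oooooooo+++++...............
260 ................oWWWWWoooo+++++................
266 ...............WWWWWWWWoooo+++.................
272 ..............oWWWWWWWWoooo++..................
278 ..............oWWWWWWWooooo+.......##########..
284 ...............WWWWWWoooo++....################
290 .................oooooo++..####################
296 ......................#########################
302 ..................#############################
th,yaw,droop [1.518 0.066 0.057] cost 17.4
(array([0.56372221, 0.0065983 , 0.09639297]), array([0.56704842, 0.01176567, 0.01662935]))
0.002483228305143581 -0.05149807464987022 0.09639296863602681
0.006325039071468197 -0.04669914529444874 0.016629350925499713
```

>>> carry_out:
  targets:
    - [0,-0.06,0.02,0]
    - [0,-0.12,0.02,0]
    - [0,-0.15,0.02,0]
    - [0,-0.17,0.02,0]
    - [0,-0.19,0.02,0]
    - [0,-0.21,0.02,0]
    - [0,-0.21,0.02,0]

```text
time: 29.15
eef_pos: [0.5688, 0.0107, 0.08]
ee_rot: [2.102, 2.334, 0.001]
force: [1.3, -0.5, 1.0]
opening: -0.003
gripper_force: 0.6
```

>>> carry_out:
  targets:
    - [0,-0.015,0,0]
    - [0,-0.03,0,0]
    - [0,-0.045,0,0]
    - [0,-0.06,0,0]
    - [0,-0.06,0,0]

```text
time: 29.65
eef_pos: [0.5533, 0.0091, 0.0795]
ee_rot: [-2.102, -2.334, 0.001]
force: [1.9, 0.3, 0.3]
opening: 0.002
gripper_force: 0.8
```

>>> carry_out:
  targets:
    - [0,0.03,0,0]
    - [0,0.03,-0.1,0]
    - [0,0.03,-0.18,0]
    - [0,-0.05,-0.18,0]
    - [0,-0.115,-0.18,0]
    - [0,-0.115,-0.18,0]
    - [0,-0.115,-0.18,0]

```text
time: 30.35
eef_pos: [0.5254, 0.0062, 0.1244]
ee_rot: [-2.102, -2.334, 0.0]
force: [0.5, 0.5, -0.3]
opening: -0.001
gripper_force: 0.0
```

```bash
python3 asc.py 210 420 122 272
```

```text
lat -0.035723118490811445 ex -0.047982024366328174 [0.52536906 0.0061618  0.12440933] [ 0.52710454  0.53718788 -0.26390767]
122 ................................oooo+.................................
128 ................................ooo++.................................
134 ..............................+oooo+++................................
140 ..............................ooooo++.................................
146 ..............................oooo+++.................................
152 ..............................oooo+++.................................
158 ..............................oooo+++.................................
164 .............................+oooW+++.................................
170 .............................+WWWooo..................................
176 .............................WWWWooo..................................
182 .............................WWWWooo..................................
188 .............................WWWWooo....+++++.........................
194 .............................WWWWoo+oooooo+o++........................
2
[... 198 characters left out ...]
.........................
218 ..............oWWWWWooooooooooooooo...................................
224 .............WWWWWWWWooooooooo+.......................................
230 .............oWooWWWoo+ooo............................................
236 ...........oooo##oooo+................................................
242 .......###+oooo##Wooo####.............................................
248 ......####ooooo##Wooo#####............................................
254 .....#####ooooo##Woooo#####...........................................
260 .....#####ooooo##ooooo#####...........................................
266 ....######+oWW+##oWWo+######..........................................
```

```bash
python3 - <<'E'
from fit import *
c=load('wa.png')
p=fit([(c,0,(262,229)),(c,1,(338,197))])
for P in balls(p): print(P@ey-.5591,P@ex,P[2])
E
```

```text
th,yaw,droop [ 0.781 -0.046  0.059] cost 8.58
(array([0.53030888, 0.00513897, 0.08451801]), array([0.5867808 , 0.01168767, 0.02823271]))
-0.030913354632751244 -0.049508536647561045 0.08451801498084499
0.025950729822743934 -0.04880919085706419 0.028232707130964037
```

>>> carry_out:
  targets:
    - [0,-0.008,0.06,0]
    - [0,-0.008,0.1,0]
    - [0,-0.01,0.13,0]
    - [0,-0.012,0.16,0]
    - [0,-0.016,0.18,0]
    - [0,-0.016,0.2,0]
    - [0,-0.016,0.2,0]

```text
time: 31.1
eef_pos: [0.5206, 0.0059, 0.0734]
ee_rot: [-2.101, -2.334, 0.001]
force: [0.4, 0.6, 0.3]
opening: 0.001
gripper_force: 0.2
```

>>> carry_out:
  targets:
    - [0,0,0.01,0]
    - [0,0,0.02,0]
    - [0,0,0.02,0]

```text
time: 31.4
eef_pos: [0.5212, 0.0058, 0.0694]
ee_rot: [2.102, 2.335, 0.0]
force: [-1.7, -0.2, 1.5]
opening: -0.002
gripper_force: 0.8
```

>>> carry_out:
  targets:
    - [0,0,0.01,0]
    - [0,0,0.02,0]
    - [0,0,0.02,0]

```text
time: 31.7
eef_pos: [0.5222, 0.0056, 0.0658]
ee_rot: [2.101, 2.333, 0.002]
force: [-3.3, -1.3, 11.4]
opening: 0.001
gripper_force: 5.9
```

>>> carry_out:
  targets:
    - [0,0,0.01,0]
    - [0,0,0.016,0]
    - [0,0,0.016,0]

```text
time: 32.0
eef_pos: [0.5233, 0.0054, 0.0636]
ee_rot: [2.1, 2.332, 0.004]
force: [-7.2, -1.3, 23.9]
opening: -0.005
gripper_force: 11.6
```

>>> carry_out:
  targets:
    - [0,0,-0.15,0]
    - [0,0,-0.28,0]
    - [0.05,0.08,-0.28,0]
    - [0.109,0.152,-0.28,0]
    - [0.109,0.152,-0.28,0]
    - [0.109,0.152,-0.28,0]
  hand: 0.3

```text
time: 32.6
eef_pos: [0.5559, 0.0371, 0.1301]
ee_rot: [-2.101, -2.335, 0.001]
force: [0.2, -1.1, -0.6]
opening: 0.648
gripper_force: 0.0
```

```bash
python3 asc.py 120 390 100 384
```

```text
lat -0.0021571954578281094 ex -0.020342111334639097 [0.55590089 0.03710119 0.13005469] [ 0.24849977 -1.14230474 -0.6198534 ]
100 WWWWWWWWWWWWWWWWWWWWWWWWWWWWWWWWWWWWWWWWWWWooooooooWWWWWWWWWWWWWWWWWWWWWWWWWWWWWWWWWWWWWWW
106 WWWWWWWWWWWWWWWWWWWWWWWWWWWWWWWWWWWWWWWWWWWWWoooooWWWWWWWWWWWWWWWWWWWWWWWWWWWWWWWWWWWWWWWW
112 WWWWWWWWWWWWWWWWWWWWWWWWWWWWWWWWWWWWWWWWWWWWWWWWWWWWWWWWWWWWWWWWWWWWWWWWWWWWWWWWWWWWWWWWWW
118 WWWWWWWWWWWWWWWWWWWWWWWWWWWWWWWWWWWWWWWWWWWWWWWWWWWWWWWWWWWWWWWWWWWWWWWWWWWWWWWWWWWWWWWWWW
124 WWWWWWWWWWWWWWWWWWWWWWWWWWWWWWWWWWWWWWWWWWWWWWWWWWWWWWWWWWWWWWWWWWWWWWWWWWWWWWWWWWWWWWWWWW
130 WWWWWWWWWWWWWWWWWWWWWWWWWWWWWWWWWWWWWWWWWWWWWWWWWWWWWWWWWWWWWWWWWWWWWWWWWWWWWWWWWWWWWWWWWW
136 WWWWWWWWWWWWWWWWWWWWWWWWWWWWWWWWWWWWWWWWWWWWWWWWWWWWWWWWWWWWWWWWWWWWWWWWWWWWWWWWWWWWWWWWWW
142 WWWWWWWWWWWWWWWWWWWWWWWWWWWWWWWWWWWWWWWWWWWWWWWWWWWWWWWWWWWWWWWWWWWWWWWWWWWWWWWWWWWWWWWWWW
148 WWWWWWWWWWWWWWWWWWWWWWWWWWWWWWWWWWWWWWWWWWWWWWWWWWWWWWWWWWWWWWWWWWWWWWWWWWWWWWWWWWWWWWWWWW
154 WWWWWWWWWWWWWWWWWWWWWWWWWWWWWWWWWWWWWWWWWWWWWWWWWWWWWWWWWWWWWWWWWWWWWWWWWWWWWWWWWWWWWWWWWW
160 WWWWWWWWWWWWWWWWWWWWW
[... 2884 characters left out ...]
###########..######################
346 ########################.##########################################.######################
352 ....###################################################################################oWW
358 ....###################################################################################oWW
364 ....###################################################################################WWW
370 .....##################################################################################WWW
376 .....##################################################################################WWW
382 .....##################################################################################oWW
```

```bash
python3 - <<'E'
from fit import *
c=load('wa.png')
p=fit([(c,0,(217,252)),(c,1,(331,240))])
for P in balls(p): print(P@ey-.5591,P@ex,P[2])
for u in((270.5,208),(277,232)): P=onz(c,u,.062);print(P@ey-.5591,P@ex)
E
```

```text
th,yaw,droop [-0.08   0.154 -0.014] cost 0.57
(array([5.32108386e-01, 5.88260410e-05, 5.76860154e-02]), array([0.6092217 , 0.02039729, 0.06400136]))
-0.02964609674804386 -0.05474863185752113 0.05768601544725123
0.049176513830138435 -0.04245453435424962 0.06400135724754998
0.007723261286938676 -0.020659687737844108
0.012402333148778477 -0.03778468617375029
```

>>> carry_out:
  targets:
    - [-0.003,0.01,0.15,0]
    - [-0.003,0.01,0.28,0]
    - [-0.003,0.01,0.322,0]
    - [-0.003,0.01,0.322,0]
    - [-0.003,0.01,0.322,0]

```text
time: 33.15
eef_pos: [0.5592, 0.0361, 0.0512]
ee_rot: [2.102, 2.334, 0.001]
force: [-0.3, -0.3, 0.2]
opening: 0.653
gripper_force: 0.0
```

>>> carry_out:
  targets:
    - [0,0,0,0]
    - [0,0,0,0]
    - [0,0,0,0]
    - [0,0,0,0]
    - [0,0,0,0]
    - [0,0,0,0]
  hand: -1

```text
time: 33.75
eef_pos: [0.5597, 0.0363, 0.0511]
ee_rot: [2.101, 2.333, 0.002]
force: [0.4, -0.6, 5.7]
opening: 0.1
gripper_force: 60.5
```

>>> carry_out:
  targets:
    - [0,-0.004,-0.002,0]
    - [-0.02,-0.004,-0.002,0]
    - [-0.04,-0.004,-0.002,0]
    - [-0.06,-0.004,-0.002,0]
    - [-0.06,-0.004,-0.002,0]

```text
time: 34.25
eef_pos: [0.5587, 0.0203, 0.05]
ee_rot: [-2.103, -2.333, 0.002]
force: [-0.1, -0.7, 0.3]
opening: 0.102
gripper_force: 59.9
```

>>> carry_out:
  targets:
    - [-0.03,0,0,0]
    - [-0.06,0,0,0]
    - [-0.1,0,0,0]
    - [-0.14,0,0,0]
    - [-0.18,0,0,0]
    - [-0.21,0,0,0]
    - [-0.21,0,0,0]

```text
time: 34.95
eef_pos: [0.5649, -0.0322, 0.0506]
ee_rot: [2.104, 2.333, -0.0]
force: [-0.3, -0.0, -4.2]
opening: 0.1
gripper_force: 59.4
```

```bash
cp pics/w3.png.npz pics/w3keep.npz; python3 m.py; python3 asc.py 180 330 30 160
```

```text
lat -0.00034783421253203883 ex -0.08951897063394859 [ 0.56482076 -0.03149993  0.05052262] [-0.29616483 -0.08184852 -3.0851923 ]
30 ##oooooooooooooooooooooooooooooooooooooooooooooooo
36 ..................................................
42 ..................................................
48 ..................................................
54 ..................................................
60 ..................................................
66 ..................................................
72 ..................................................
78 ............oooooo+.............oooooo+...........
84 ............oooooWo.oWoWooooooooooooooo...........
90 ............ooWWWWWWWWWWWWWWWWWWWWWWWoo...........
96 ............WWWWWWWWWWWWWWWWWWWWWWWWWWo...........
102 ............WWWWWWWWWWWWWWWWWWWWWWWWWWo...........
108 ............WWWWWWWWWWWWWWWWWWWWWWWWWWo...........
114 ............oWWWWWWWWWWWWWWWWWWWWWWWWWo...........
120 ............oWWWWWWWWWWWWWWWWWWWWWWWWWo...........
126 ............oWWWWWWWWWWWWWWWWWWWWWWWWWo...........
132 .............WWWWWWWWWWWWWWWWWWWWWWWWoo...........
138 .............WWWWWWWWWWWWWWWWWWWWWWWWo............
144 .............WWWWWWWWWWWWWWWWWWWWWWWWo............
150 .............WWWWWWWWWWWWWWWWWWWWWWWWo............
156 .............WWWWWWWWWWWWWWWWWWWWWWWWo............Traceback (most recent call last):
  File "m.py", line 6, in <module>
    P=[onz(c,(q,y),.056) for q in(x.min()-.5,x.max()+.5)];print(x.min(),x.max(),np.linalg.norm(P[1]-P[0]).round(4),(P[0]+P[1])@ey/2)
                                  ~~~~~^^
    return umr_minimum(a, axis, None, out, keepdims, initial, where)
ValueError: zero-size array to reduction operation minimum which has no identity
```

```bash
python3 - <<'E'
from h import *
for f in('w3keep','wa.png'):
    c=dict(np.load('pics/'+f+'.npz'));im=c['image'].astype(int);b=im[...,2]-im[...,0]
    col=np.where(b[60:200,256]<28)[0]+60;print(f,'tip row',col.min())
    for y in (90,100,120,140,150): 
        x=np.where(b[y,190:330]<32)[0]+190;print(y,x.min(),x.max(),(x.min()+x.max())/2,end=' | ')
    for y in range(140,190):
        x=np.where(b[y,190:330]<32)[0]
        if len(x)<50: print('blade end row',y);break
E
```

```text
w3keep tip row 60
90 216 297 256.5 | 100 216 296 256.0 | 120 217 296 256.5 | 140 217 295 256.0 | 150 217 295 256.0 | blade end row 164
wa.png tip row 84
90 215 295 255.0 | 100 215 295 255.0 | 120 216 294 255.0 | 140 217 293 255.0 | 150 217 293 255.0 | blade end row 169
```

>>> carry_out:
  targets:
    - [0,0,-0.12,0]
    - [0,0,-0.24,0]
    - [-0.12,-0.04,-0.24,0]
    - [-0.28,-0.09,-0.24,0]
    - [-0.44,-0.15,-0.24,0]
    - [-0.6,-0.2,-0.24,0]
    - [-0.75,-0.25,-0.24,0.005]
    - [-0.84,-0.28,-0.24,0.005]
    - [-0.868,-0.293,-0.24,0.005]
    - [-0.868,-0.293,-0.24,0.005]
    - [-0.868,-0.293,-0.24,0.005]
    - [-0.868,-0.293,-0.24,0.005]

```text
time: 36.25
eef_pos: [0.515, -0.2529, 0.1104]
ee_rot: [-2.118, -2.319, -0.0]
force: [-0.2, -0.1, -2.9]
opening: 0.1
gripper_force: 59.4
```

```bash
python3 - <<'E'
from h import *
s=st();M=R.from_rotvec(s['ee_rot']).as_matrix();print('yaw',np.degrees(np.arctan2(M[1,0],M[0,0])))
d=np.array([.5142,-.2544,.037])-s['eef_pos'];print('shift share',(M.T@d/.25).round(4))
c=grab('wrist','wr.png');im=c['image'].astype(int)
# check blade vs rest: print coarse picture
b=im[...,2]-im[...,0];g=im.mean(2)
for y in range(20,230,7): print(y,''.join(('#' if g[y,x]<60 else 'k' if b[y,x]<32 else 'w' if g[y,x]>140 else '.') for x in range(150,362,3)))
E
```

```text
{'time': 36.25, 'qpos': [-0.5462, 0.158, 1.6991, 0.0004, 1.2849, -0.6367], 'qvel': [0.0025, -0.0017, -0.0013, -0.0033, -0.0012, -0.0002], 'joint_torque': [-0.5227, -56.6668, -48.3344, -0.0261, 0.0025, 0.0101], 'eef_pos': [0.515, -0.2529, 0.1104], 'ee_rot': [-2.1184, -2.3193, -0.0005], 'force': [-0.2374, -0.1076, -2.9146], 'torque': [0.0161, -0.0233, 0.012], 'gripper_force': 59.4248, 'opening': 0.0997}
yaw 95.18282341923889
shift share [-0.0058 -0.0035  0.2936]
20 .......................................................................
27 .......................................................................
34 .......................................................................
41 .......................................................................
48 .......................................................................
55 .......................................................................
62 .......................................................................
69 .......................................................................
76 .......................kkkkk....
[... 932 characters left out ...]
................
167 ...................wwwwww.kkkkkkkkkkkkkkkkkkk..........................
174 ....................wwwwww...wwwkkkkkkkwwwwwwwww.......................
181 ....................wwwwwwwwwwwwkkkkkkkwwwwwwwwwww.....................
188 ....................wwwwwwwwwwwwkkkkkkkwwwwwwwwwww.....................
195 ....................wwwwwwwwwwwwkkkkkkkwwwwwwwwwww.....................
202 ....................wwwwwwwwwwwwkkkkkkkwwwwwwwwwww.....................
209 ....................wwwwwwwwwwwwkkkkkkkkwwwwwwwwww.....................
216 ....................wwwwwwwwwwwwkkkkkkkkwwwwwwwwww.....................
223 ....................wwwwwwwww.w.kkkkkkkkwwwwwwwwww.....................
```

>>> carry_out:
  targets:
    - [-0.005,-0.004,0.1,0]
    - [-0.005,-0.004,0.2,0]
    - [-0.005,-0.004,0.25,0]
    - [-0.005,-0.004,0.27,0]
    - [-0.005,-0.004,0.28,0]
    - [-0.005,-0.004,0.28,0]
    - [-0.005,-0.004,0.28,0]

```text
time: 37.0
eef_pos: [0.5146, -0.2562, 0.0417]
ee_rot: [2.119, 2.316, 0.001]
force: [0.2, -0.2, -3.2]
opening: 0.093
gripper_force: 59.4
```

>>> carry_out:
  targets:
    - [0,0,0.006,0]
    - [0,0,0.01,0]
    - [0,0,0.01,0]

```text
time: 37.3
eef_pos: [0.5149, -0.2561, 0.0402]
ee_rot: [2.119, 2.316, 0.001]
force: [-3.1, 3.7, 10.1]
opening: 0.096
gripper_force: 61.2
```

>>> carry_out:
  targets:
    - [0,0,-0.02,0]
    - [0.01,0,-0.02,0]
    - [0.01,0,-0.02,0]
    - [0.01,0,-0.01,0]
    - [0.01,0,0,0]
    - [0.01,0,0,0]

```text
time: 37.9
eef_pos: [0.5139, -0.2532, 0.0396]
ee_rot: [2.12, 2.318, 0.001]
force: [-5.8, 5.8, 13.5]
opening: 0.101
gripper_force: 61.8
```

```bash
python3 - <<'E'
from h import *
s=st()
c=grab('wrist','wr2.png');a=grab('scene','sr2.png');b=grab('side','dr2.png')
def asc(c,x0,x1,y0,y1,dy=1,dx=1):
    im=c['image'].astype(int);q=im[...,2]-im[...,0];g=im.mean(2)
    for y in range(y0,y1,dy): print(y,''.join(('#' if g[y,x]<60 else 'k' if q[y,x]<32 and g[y,x]>75 else ':' if q[y,x]<32 else 'w' if g[y,x]>140 else '.') for x in range(x0,x1,dx)))
asc(a,198,248,200,242);asc(b,255,310,212,262)
im=c['image'].astype(int);q=im[...,2]-im[...,0]
for y in (90,100,120,140,150): 
    x=np.where(q[y,190:330]<32)[0]+190;print(y,x.min(),x.max(),end=' | ')
E
```

```text
{'time': 37.9, 'qpos': [-0.5474, 0.2438, 1.7428, 0.0003, 1.1546, -0.6365], 'qvel': [-0.0003, 0.0002, 0.0018, 0.0006, -0.0067, 0.0004], 'joint_torque': [-1.3634, -50.7122, -42.0726, -0.3122, -2.398, -0.1267], 'eef_pos': [0.5139, -0.2532, 0.0396], 'ee_rot': [2.1201, 2.3179, 0.0005], 'force': [-5.8107, 5.767, 13.4806], 'torque': [0.4796, 0.846, -0.1411], 'gripper_force': 61.8362, 'opening': 0.1008}
200 ..........#####################:..................
201 ..........###################:##..................
202 ..........:##################:k...................
203 ...........###.##############:k...................
204 ...........###.##############kkkk.................
205 ............##:##############:kkk.................
206 ............#################::kkkk:k.............
207 .............################:::kkk##.............
208 .............################::#kkk#:.............
209 ..............##############:######:kww...........
210 ................###################kkkkw..........
211 .................#######::########kkkkkkk.........
212 .................#######:########kkkk
[... 3977 characters left out ...]
kkkkkk.........................
252 .............wwwwwwwkkkkkkkk...........................
253 ..............wwwwwwkkkkkk.............................
254 ...............wwwwwwkkkk..............................
255 ................wwwwwwww.......................w.......
256 .................wwwwwwww..............................
257 ..................wwwwwww..............................
258 ...................wwwwwww.............................
259 ....................wwwwwww............................
260 .....................wwwwwww...........................
261 ......................wwwwww...........................
90 218 295 | 100 218 295 | 120 219 295 | 140 219 294 | 150 219 293 |
```

>>> carry_out:
  targets:
    - [0,0,-0.004,0]
    - [0,0,-0.005,0]
    - [0,0,-0.005,0]

```text
time: 38.35
eef_pos: [0.5139, -0.2532, 0.0399]
ee_rot: [2.12, 2.318, 0.001]
force: [-1.4, 3.1, 6.1]
opening: 0.098
gripper_force: 60.8
```

>>> carry_out:
  targets:
    - [0,0,0,0]
    - [0,0,0,0]
    - [0,0,0,0]
    - [0,0,0,0]
    - [0,0,0,0]
    - [0,0,-0.1,0]
    - [0,0,-0.3,0]
    - [0,0,-0.5,0]
    - [0,0,-0.7,0]
    - [0.16,-0.05,-0.8,0]
    - [0.16,-0.05,-0.8,0]
    - [0.16,-0.05,-0.8,0]
    - [0.16,-0.05,-0.8,0]
  hand: 0.3

```text
time: 39.65
eef_pos: [0.497, -0.2146, 0.2379]
ee_rot: [-2.119, -2.317, 0.001]
force: [0.7, -0.0, -0.1]
opening: 0.649
gripper_force: 0.0
```

```bash
cat > rest.py <<'E'
from h import *
s=st()
c=grab('wrist','wend.png');im=c['image']
def an(c):
    im=c['image'];hsv=cv2.cvtColor(im,cv2.COLOR_BGR2HSV)
    m=((hsv[...,1]<50)&(hsv[...,2]>90)).astype(np.uint8)
    u=proj(c,[.5148,-.2556,.045]).astype(int);w=np.zeros_like(m);w[u[1]-85:u[1]+50,u[0]-55:u[0]+55]=1
    n,l,t,ce=cv2.connectedComponentsWithStats(m*w);k=1+np.argmax(t[1:,4]);m=l==k;print(t[k].tolist())
    ys,xs=np.where(m);L,Rr=xs.min(),xs.max()
    yl=ys[xs<L+12];yl=yl[yl>u[1]].mean();yr=ys[xs>Rr-12];yr=yr[yr>u[1]].mean()
    A=onz(c,(L-.5,yl),.045);B=onz(c,(Rr+.5,yr),.045);print('bar',A.round(4),B.round(4),np.linalg.norm(A-B).round(4),'mid',((A+B)/2).round(4))
    y0=ys.min();T=onz(c,(xs[ys<y0+3].mean(),y0),.047);print('tip',T.round(4),np.linalg.norm(T-(A+B)/2).round(4))
    ww=[(np.ptp(xs[ys==y])+1) for y in range(y0+8,y0+22,4)];print('blade w',ww)
an(load('w1.png'));an(c)
E
python3 rest.py
```

```text
{'time': 39.65, 'qpos': [-0.502, -0.0259, 1.6524, -0.0003, 1.5168, -0.5909], 'qvel': [-0.0071, 0.0192, 0.004, 0.0, 0.0011, 0.0006], 'joint_torque': [0.4457, -50.478, -51.1261, 0.0393, 0.0252, 0.007], 'eef_pos': [0.497, -0.2146, 0.2379], 'ee_rot': [-2.1194, -2.3168, 0.0011], 'force': [0.7269, -0.0247, -0.0908], 'torque': [-0.0521, -0.0217, -0.027], 'gripper_force': 0.0, 'opening': 0.6494}
[222, 140, 88, 107, 2631]
bar [ 0.4688 -0.2878  0.045 ] [ 0.5657 -0.2793  0.045 ] 0.0973 mid [ 0.5172 -0.2835  0.045 ]
tip [ 0.5064 -0.1769  0.047 ] 0.1072
blade w [np.int64(30), np.int64(29), np.int64(29), np.int64(29)]
[224, 133, 90, 108, 2690]
bar [ 0.4677 -0.2865  0.045 ] [ 0.5659 -0.2779  0.045 ] 0.0986 mid [ 0.5168 -0.2822  0.045 ]
tip [ 0.5071 -0.1756  0.047 ] 0.107
blade w [np.int64(29), np.int64(29), np.int64(30), np.int64(30)]
```

```bash
python3 -c "
from bench import job
print(job.close_job())"
```

```text
the job is handed in; nothing more can be done
None
```

I've handed the job in at about 40 s: the dial was set to the fifth mark, the lock turned back, and the key is in its rest within about 1.5 mm of where it started, with the bowls, brush and jar untouched.

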